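# Find the top of a cam with a dial indicator

### The arm

A 7-joint arm with a two-finger parallel gripper is mounted at the origin on a cart in front of the work surface, level with it; the furniture and walls round the work are solid. World frame = base frame: x ahead of the robot, y to its left, z up, the work surface at z = 0. Lengths are in mm, angles in rad, forces in N, time in s.
With the tool pointing down it reaches from about 350 to 900 mm from the base axis. Payload 7.2 kg.
Tool frame: the origin (TCP) lies midway between the tips of the shut fingers; the grasp point (between the pads) lies behind it (arm.grip_point_offset is the z of the grasp point in the tool frame, in mm); z points along the fingers, y is the line along which they close (so a half turn about z gives the same grasp; the last joint's range is limited). The gripper opens to 88 mm and grips with 3 to 60 N. Pads are 20 mm wide; open, the fingers measure 115 mm over their backs; the gripper's body (75 mm by 178 mm) begins 61 mm behind the grasp point.
Start: joints at [1.25, 0.411, -0.013, 1.596, 0.006, 1.134, -0.082], TCP at [156.311, -605.142, 188.753] pointing down, gripper open.
Joint ranges: [-2.95, 2.95], [-0.29, 1.99], [-1.47, 1.44], [0.14, 2.54], [-1.03, 4.17], [0.13, 1.85], [-2.86, 2.86]. Speed limits (rad/s): [2.39, 2.39, 3.01, 3.01, 3.14, 3.14, 3.14].

### API

Orientations are given as a unit quaternion [x, y, z, w].
In Python, from cell import arm gives the robot as it stands.
- The arm moves only by the tool jog_arm, never from a script. Its arguments are lists of equal length, an entry for each row: "slide": the shift along the tool's x, y, z in cm, a list of three; "twist": the turn about the tool's z in degrees; "grip": the opening in per cent of the stroke, from 0 (shut) to 100 (fully open). In form: {"slide": [[dx, dy, dz], ...], "twist": [twist, ...], "grip": [grip, ...]}. A call has 1 to 20 rows; each row shifts and turns the commanded pose from where the row before left it, along the tool's axes as they then stand; what a row does not reach is not made up. A row lasts 1/12 s, in which the tool goes at most 41.7 mm and 7.16 degrees, less where a joint would pass 70% of its speed; a pose out of reach is approached as far as the arm can. A call is refused whole if a number of a shift passes 4.17 or a number of a turn 7.16, either way. A call with a gripper value outside its range is refused whole. The fingers move at their own pace and stop on an object; "grip_force" is the grip in N (left out, the last holds). Time passes only in rows, so rows that do not move let the fingers close. It gives the time, the measured TCP pose, the force, the opening and the grip force at its end, in the units of the state.
- arm.sense(): the state, without advancing time (a new reading comes with each control period).
- arm.get_image(name): name is "scene" or "top" or "wrist"; returns the picture (384x512x3 uint8, blue, green, red); there is no depth.
- arm.camera_info(name): a dict with "vfov" (degrees; the focal length in pixels is half the picture's height over the tangent of half this angle, whatever the lens; pixels are square), "cx", "cy" (the principal point, pixels), "extrinsics" (4x4, takes a point from world to camera coordinates); the wrist camera has in their place "tool_from_camera" (4x4, takes a point from camera to tool coordinates, whose origin is the TCP and whose axes are the flange's). Camera axes: x right, y down, z forward; pixel columns grow to the right and rows downward; lengths in mm; the calibration is good to about 2 mm. A picture is of the moment at which its call begins: read the wrist's pose just before it. camera_info takes no time and is no camera call.
- arm.finish_job(): hands the job in; it is judged then, once.
The state is a dict: "time": time; "q": joint angles; "dq": joint speeds; "joint_torque": joint torques, N m; "position": TCP position; "tcp_rot": TCP orientation; "force": force on the tool from outside, world axes, zero at the start; "moment": the same for the moment, N m; "finger_gap": opening from 0.0 (shut) to 1.0 (fully open); "finger_force": force on a finger pad.
Only numpy, scipy, OpenCV 4.12 (cv2) and the standard library are available. Lean on these libraries where they do the work, as an engineer would, in place of code of your own. Each camera call takes 0.05 s, during which the arm holds its last target. There are 200 camera calls.

### The job

Slide the dial indicator gently in by its black finger post until its carriage is fully home against the stop and the sprung plunger bears on the rim of the brass cam. Then crank the cam through at least one whole turn, watching the dial, to find where the rim stands highest (the cam has two lobes and only one of them is the higher), and leave the cam turned so that this highest spot is under the plunger. Let go of everything and leave the screw tray and the screwdriver where they are.

Things in the scene. Friction and masses are not known exactly. Their poses are not given: they have to be found in the camera images.
- rig: Fixed inspection rig, 170 mm deep, 352 mm wide: an aluminium panel leaning 35 degrees, facing up and toward the robot. Origin on the bench under the panel's centre; x to the rig's back, y along the panel to the left, z up. Below, n = out of the panel's face (35 degrees off vertical). Right half: hand-cranked spindle with a brass cam; left half: dial indicator on a slide along y.
- spindle (a point): Fixed point on the spindle's axis at mid-height of the crank's handle, 73 mm off the panel; z = n is the axis, x up the slope, y to the left. Under the crank, on the same spindle, is the brass plate cam: 10 mm thick, 60 mm radius plus two lobes, its top 29 mm off the panel; it may be clamped at any angle to the crank.
- handle_mid (a point): Middle of the crank's black handle, a cylinder of 20 mm diameter and 38 mm length along n, 45 mm from the spindle's axis; its top is 17 mm further out, the steel crank arm 21 mm further in. z is n; x, y turn with the handle. It spins freely on its pin, so a gripper holding it can keep its orientation through the whole circle.
- crank (a joint): Turn of crank, spindle and cam, rad, unlimited both ways, positive counter-clockwise seen by someone facing the panel; 0 with the handle straight up the slope from the axis. Friction (0.1 N m, 2 to 3 N at the handle) keeps it where it is left.
- lamp (a point): Middle of a fixed black light bar, 36 x 346 x 16 mm, along y, on two legs over the rig, its underside 280 mm above the bench, 30 mm behind the rig's origin. It closes the space straight above the crank: the gripper must come in along n, in front of and under the bar.
- pusher_mid (a point): Grip point on the black finger post of the indicator's carriage: a cylinder of 18 mm diameter along n, its top 24 mm further out, the carriage plate 31 mm further in. 28 mm lie free between post and dial bezel, whose top is 4 mm lower than this point. z is n, y the slide direction (positive = outward, away from the cam).
- carriage (a joint): Travel of the indicator's carriage along -y of the rig toward the cam, m; 0 = fully out, 0.055 = fully home against its stop. Friction of about 4 N holds it wherever it is left.
- dial (a point): Centre of the indicator's dial: 58 mm bezel, face looking along n. White face with 12 long black marks, one per mm, and a red hand: at 0 it points up the slope, it goes clockwise, one turn for 12 mm.
- gauge (a joint): Reading of the indicator: how far the sprung plunger is pushed in, m, 0 to 0.012 (0.8 N at 0, 2.3 N fully in); 0 while it touches nothing. Its 8 mm ball tip meets the cam's rim on the side toward the dial. Carriage home, the round part reads about 1.6 mm; the two lobes, each 100 degrees wide, tops 150 degrees apart, rise smoothly above that, one about 3.5 mm higher than the other.
- screw_tray: Aluminium tray of black screws, 76 x 120 x 18 mm, loose on the bench, origin under its middle; a bystander.
- driver: Ball-end screwdriver with a dark handle, 134 mm long, 26 mm thick, loose on the bench, origin under its middle; a bystander.

How it is judged:
By the outcome, as a careful person would: the job done as asked, in the order asked, and still so for the second after the job is handed in, with the robot touching nothing.
It also fails if it takes over 70 s, if anything falls off the work surface, if the arm or the gripper's body presses on something with over 40 N, if the wrist force passes 120 N, or if a joint passes its speed limit or range.

## Working session

There is one attempt and no reset: what is moved stays moved. The work goes in short steps, Python scripts to look and compute and a tool call to move; the robot and the scene stay as the last step left them, time stands still between calls to the robot, and variables do not carry over. Pictures are saved under pics/ and viewed, at most 10 in all, crops included, and the job is handed in when it is done.

Besides the shell and the picture viewer there is one more tool, called after "Call:" as a command line: name --pt "numbers of a row" for each row, then --argument value for the rest. jog_arm: Moves the arm, as the interface text tells. Its arguments: {"type":"object","properties":{"slide":{"type":"array"},"twist":{"type":"array"},"grip":{"type":"array"},"grip_force":{"type":"number"}},"required":["slide","twist","grip"]}

```bash
ls; mkdir -p pics
python3 - <<'E'
from cell import arm
import cv2,numpy as np
s=arm.sense();print(s['position'],s['tcp_rot'],s['force'],s['finger_gap'],arm.grip_point_offset)
for n in("scene","top","wrist"):
    i=arm.camera_info(n);print(n,{k:(np.round(v,4).tolist() if not isinstance(v,str) else v) for k,v in i.items()})
    cv2.imwrite(f'pics/{n}0.png',arm.get_image(n))
a=cv2.imread('pics/scene0.png');b=cv2.imread('pics/top0.png')
cv2.imwrite('pics/s0b.png',cv2.resize(a,(800,600),interpolation=cv2.INTER_CUBIC))
cv2.imwrite('pics/t0b.png',cv2.resize(b,(800,600),interpolation=cv2.INTER_CUBIC))
E
```

```text
pics
[ 156.14021809 -604.61997237  187.92728765] [ 9.92023943e-01  1.26047112e-01 -1.48526482e-04 -7.75027586e-04] [-0.30984734 -0.14517811 -0.50603849] 0.9992743650323923 -18.700000000000003
scene {'vfov': 56.982, 'cx': 251.536, 'cy': 193.1036, 'extrinsics': [[0.8268, -0.5623, -0.0164, -373.4289], [-0.401, -0.5687, -0.7181, 373.9772], [0.3944, 0.6004, -0.6957, 771.6541], [0.0, 0.0, 0.0, 1.0]]}
top {'vfov': 46.054, 'cx': 259.2074, 'cy': 192.1238, 'extrinsics': [[0.084, -0.9965, -0.0016, 45.1291], [-0.9702, -0.0815, -0.2281, 540.1671], [0.2272, 0.0207, -0.9736, 1401.4145], [0.0, 0.0, 0.0, 1.0]]}
wrist {'vfov': 58.6815, 'cx': 257.8604, 'cy': 191.7897, 'tool_from_camera': [[-0.0008, -0.9642, -0.2651, 72.1918], [1.0, -0.0004, -0.0015, 0.3762], [0.0014, -0.2651, 0.9642, -195.7862], [0.0, 0.0, 0.0, 1.0]]}
```

View pics/s0b.png

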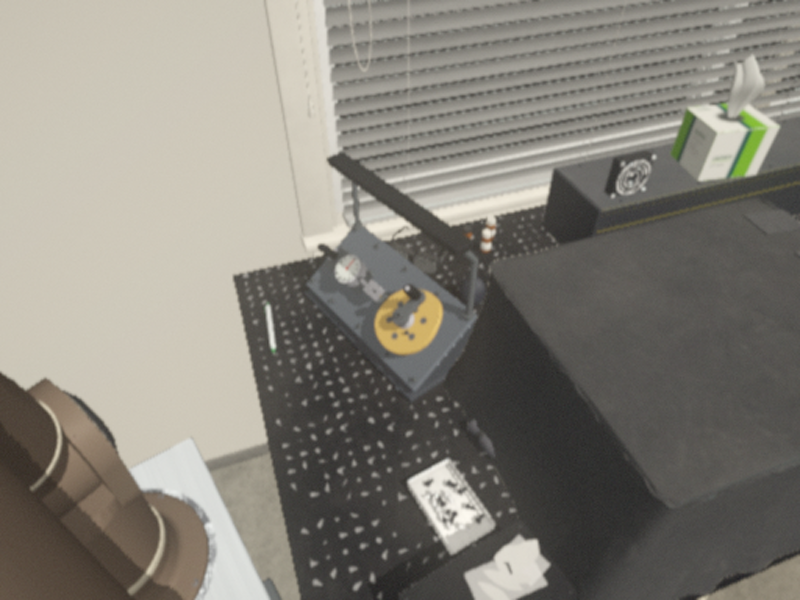

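View pics/t0b.png

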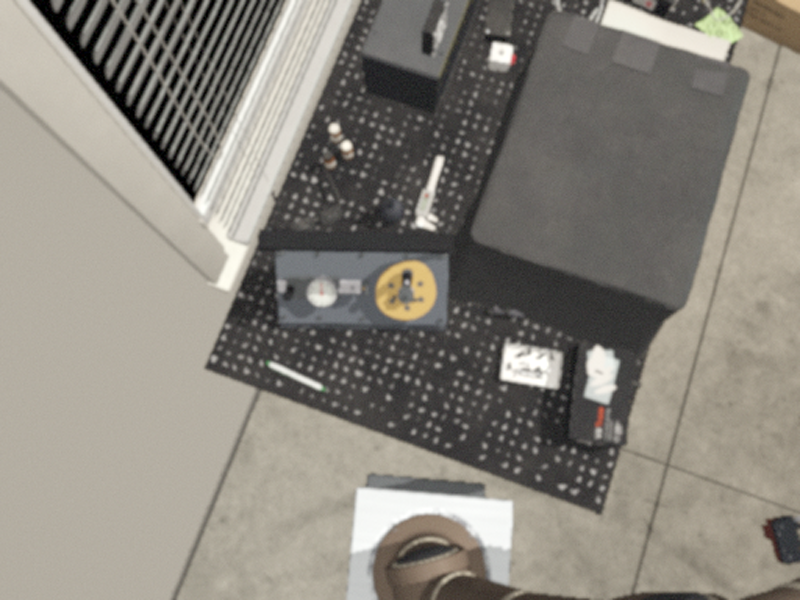

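The scene view shows the rig (cam at (408,320), dial at (348,268)) and the tray at (450,503). The top view shows the rig at (276–447, 250–328), with the cam centre near (406,291) and the dial at (322,292). I'll enlarge both.

Run:
```python
import cv2
a=cv2.imread('pics/scene0.png')[95:260,190:310];b=cv2.imread('pics/top0.png')[140:220,170:300]
b=cv2.resize(b,None,fx=6,fy=6,interpolation=cv2.INTER_CUBIC)
a=cv2.resize(a,None,fx=3.6,fy=3.6,interpolation=cv2.INTER_CUBIC)
cv2.imwrite('pics/s1.png',cv2.convertScaleAbs(a,alpha=1.3));cv2.imwrite('pics/t1.png',cv2.convertScaleAbs(b,alpha=1.3))
```

```text
(no output)
```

View pics/t1.png

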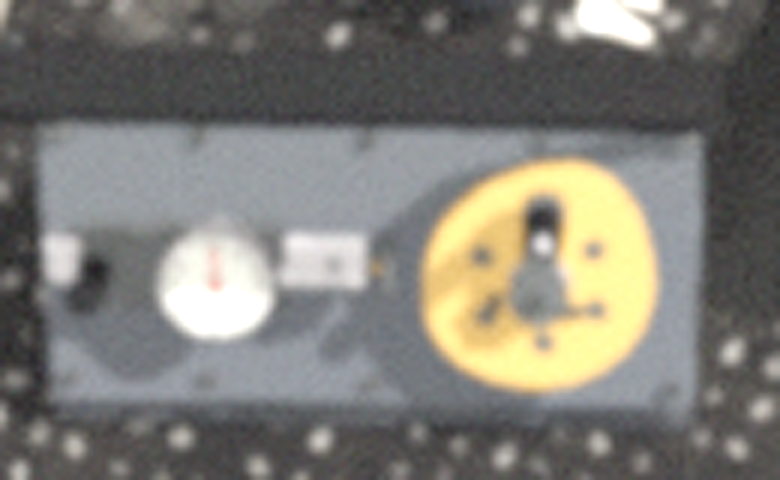

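View pics/s1.png

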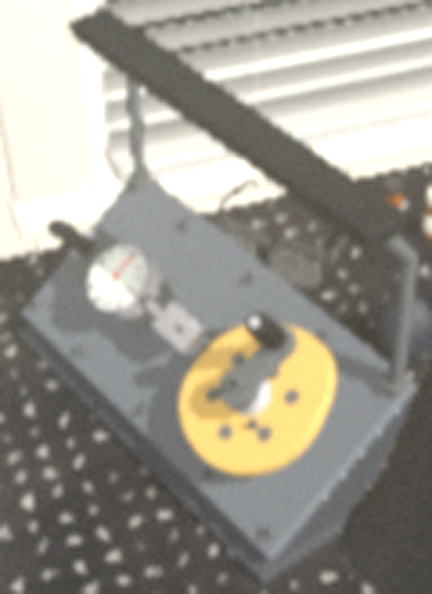

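The top crop shows the handle top pin at (543,243), the post top near (85,290), the dial centre at (216,283) and the front corners at (48,405) and (692,412). The scene crop shows the pin at (256,324), the post top at (58,232), the dial centre at (119,278) and the front corners at (22,313) and (268,553).

```bash
cat > h.py <<'E'
import numpy as np, cv2
from scipy.optimize import least_squares
from scipy.spatial.transform import Rotation as R
def K(i):
    f=192/np.tan(np.radians(i['vfov']/2)); return np.array([[f,0,i['cx']],[0,f,i['cy']],[0,0,1]])
def wrist_ext(i,pos,q):
    T=np.eye(4);T[:3,:3]=R.from_quat(q).as_matrix();T[:3,3]=pos
    return np.linalg.inv(T@np.array(i['tool_from_camera']))
def tri(views): # [(K,E,uv)]
    A=[]
    for k,E,(u,v) in views:
        P=k@np.array(E)[:3]; A+= [u*P[2]-P[0],v*P[2]-P[1]]
    X=np.linalg.svd(np.array(A)/1e3)[2][-1];X=X[:3]/X[3]
    err=[(lambda p:np.hypot(p[0]/p[2]-uv[0],p[1]/p[2]-uv[1]))(k@(np.array(E)[:3]@np.r_[X,1])) for k,E,uv in views]
    return X,np.round(err,1)
E
python3 - <<'E'
from h import *
from cell import arm
it,is_=arm.camera_info('top'),arm.camera_info('scene')
pts=dict(handle=((543,243),(256,324)),post=((85,292),(58,232)),dial=((216,283),(119,278)),FL=((48,405),(22,313)),FR=((692,412),(268,553)),BR=((703,135),(412,385)))
for n,(t,s) in pts.items():
    t=((t[0]+.5)/6-.5+170,(t[1]+.5)/6-.5+140); s=((s[0]+.5)/3.6-.5+190,(s[1]+.5)/3.6-.5+95)
    print(n,*tri([(K(it),it['extrinsics'],t),(K(is_),is_['extrinsics'],s)]))
E
```

```text
handle [544.6248611   88.41977921 177.29204067] [0.1 0.2]
post [510.00167068 323.94918388 125.84847628] [0.8 1.3]
dial [526.05159359 258.57607246 110.85637825] [0.1 0.2]
FL [471.00577833 354.35621784  28.17235539] [0.4 0.7]
FR [493.55877579   2.37165774  38.71434899] [0.1 0.3]
BR [623.99203318   9.88202867 131.85669821] [0.8 1.5]
```

Call:
jog_arm --pt "0 0 -3" --pt "1 -1.4 -2.5" --pt "2 -2.8 -1.5" --pt "2 -2.8 -1" --pt "2 -2.8 -1" --pt "2 -2.8 -1" --pt "2 -2.8 -1" --pt "2 -2.8 -1" --pt "2 -2.8 -1" --pt "2 -2.8 -1" --pt "2 -2.8 0" --pt "2 -2.8 0" --pt "2 -2.8 0" --pt "2 -2.8 0" --pt "2 -2.8 0" --pt "2 -2.8 0" --pt "2 -2.8 0" --pt "2 -2.8 0" --pt "2 -2.8 0" --pt "2 -2.8 0" --twist '[0,0,0,0,0,0,0,0,0,0,0,0,0,0,0,0,0,0,0,0]' --grip '[0,0,0,0,0,0,0,0,0,0,0,0,0,0,0,0,0,0,0,0]'

```text
time: 1.82
position: [385.0, -9.4, 328.8]
tcp_rot: [0.992, 0.126, 0.0, 0.0]
force: [0.8, -1.3, -0.5]
finger_gap: 0.003
finger_force: 0.0
```

Call:
jog_arm --pt "2.2 -2.7 0" --pt "2.2 -2.7 0" --pt "2.2 -2.7 0" --pt "2.2 -2.7 0" --pt "2.2 -2.7 0" --pt "2.0 -2.7 0" --pt "0 0 0" --pt "0 0 0" --pt "0 0 0" --pt "0 0 0" --pt "0 0 0" --pt "0 0 0" --pt "0 0 0" --pt "0 0 0" --pt "0 0 0" --pt "0 0 0" --pt "0 0 0" --pt "0 0 0" --pt "0 0 0" --pt "0 0 0" --twist '[0,0,0,0,0,0,-7,-7,-7,-7,-7,-7,-7,-7,-7,-7,-7,-7,-7,-7]' --grip '[0,0,0,0,0,0,0,0,0,0,0,0,0,0,0,0,0,0,0,0]'

```text
time: 3.48
position: [470.2, 178.1, 328.6]
tcp_rot: [0.553, 0.833, -0.0, 0.0]
force: [-0.3, 0.1, -0.1]
finger_gap: 0.006
finger_force: 0.0
```

Call:
jog_arm --pt "0 0 0" --pt "0 0 0" --pt "0 0 0" --pt "0 0 0" --pt "0 0 0" --pt "0 0 0" --pt "0 0 0" --pt "0 0 0" --pt "0 0 0" --pt "0 0 0" --pt "0 0 3" --pt "0 0 3" --pt "0 0 1" --pt "0 0 0" --twist '[-7,-7,-7,-7,-7,-7,-7,-7,-7,-7,-1,0,0,0]' --grip '[0,0,0,0,0,0,0,0,0,0,0,0,0,0]'

```text
time: 4.65
position: [469.2, 177.1, 256.7]
tcp_rot: [-0.03, 1.0, -0.001, -0.002]
force: [-0.4, 0.1, 0.3]
finger_gap: 0.005
finger_force: 0.0
```

Run:
```python
from cell import arm
import cv2,numpy as np
s=arm.sense();im=arm.get_image('wrist')
print(s['time'],s['position'],s['tcp_rot'],np.round(s['q'],2),s['force'])
np.save('w1.npy',np.r_[s['position'],s['tcp_rot']]);cv2.imwrite('pics/w1.png',im)
cv2.imwrite('pics/w1b.png',cv2.resize(im,(800,600),interpolation=cv2.INTER_CUBIC))
```

```text
4.65 [469.2490392  177.13216595 256.69422847] [-3.03489433e-02  9.99537328e-01 -7.80065415e-04 -1.86105255e-03] [ 0.58  0.47 -1.39  1.73  0.48  1.35  0.72] [-0.42803183  0.07079992  0.34316049]
```

View pics/w1b.png

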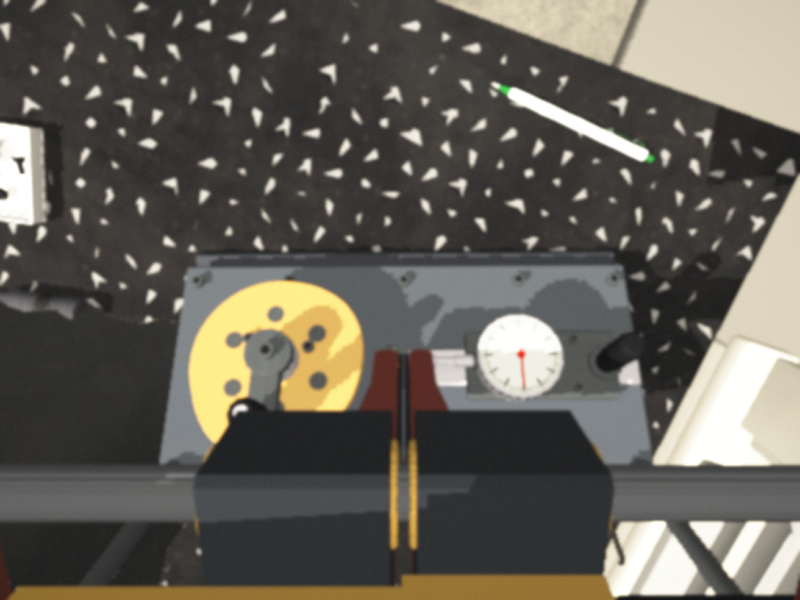

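Wrist view, 800-px scale, upside down: handle pin (241,411), spindle hub (266,349), dial centre (521,354), post top (630,345), panel front corners (187,267) and (622,267).

```bash
cat >> h.py <<'E'
from cell import arm
def c2(n): i=arm.camera_info(n); return K(i),np.array(i['extrinsics'])
def cw(f):
    i=arm.camera_info('wrist'); w=np.load(f); return K(i),wrist_ext(i,w[:3],w[3:])
E
python3 - <<'E'
from h import *
T,S,W=c2('top'),c2('scene'),cw('w1.npy')
pts=dict(handle=((543,243),(256,324),(241,411)),post=((85,292),(58,232),(630,345)),dial=((216,283),(119,278),(521,354)),FL=((48,405),(22,313),(622,267)),FR=((692,412),(268,553),(187,267)))
X={}
for n,(t,s,w) in pts.items():
    t=((t[0]+.5)/6-.5+170,(t[1]+.5)/6-.5+140); s=((s[0]+.5)/3.6-.5+190,(s[1]+.5)/3.6-.5+95); w=(w[0]*.64,w[1]*.64)
    X[n],e=tri([(*T,t),(*S,s),(*W,w)]);print(n,X[n].round(1),e)
# model fit in rig-panel frame: p = c + a*u + b*yv + h*n
g=lambda th:(np.array([np.cos(.6109)*np.cos(th),np.cos(.6109)*np.sin(th),np.sin(.6109)]),np.array([-np.sin(th),np.cos(th),0]),np.array([-np.sin(.6109)*np.cos(th),-np.sin(.6109)*np.sin(th),np.cos(.6109)]))
for th in (.055,.0645):
  u,y,n=g(th)
  for k,v in X.items(): print(th,k,np.round([v@u,v@y,v@n],1))
E
```

```text
handle [544.6  88.7 176.2] [0.2 0.2 1.3]
post [509.3 324.8 126. ] [1.1 1.1 2.9]
dial [525.7 259.5 109.9] [0.4 0.1 2.3]
FL [471.9 354.7  27.9] [0.7 0.5 1.8]
FR [494.5   3.7  34.5] [0.5 0.6 1.6]
0.055 handle [ 550.5   58.7 -170.3]
0.055 post [ 503.5  296.3 -198.8]
0.055 dial [ 504.7  230.3 -219.2]
0.055 FL [ 418.   328.2 -258.6]
0.055 FR [ 424.4  -23.4 -255.1]
0.0645 handle [ 550.9   53.4 -170.6]
0.0645 post [ 505.7  291.3 -200.4]
0.0645 dial [ 506.5  225.1 -220.5]
0.0645 FL [ 420.5  323.6 -260.4]
0.0645 FR [ 424.2  -28.1 -254.9]
```

```bash
cat >> h.py <<'E'
def ray(c,uv,nrm,d):
    k,Em=c; Rr,t=Em[:3,:3],Em[:3,3]; o=-Rr.T@t; v=Rr.T@np.linalg.inv(k)@np.r_[uv,1]
    return o+v*(d-nrm@o)/(nrm@v)
def axes(th=.06):
    c,s=np.cos(.6109),np.sin(.6109); return np.array([c*np.cos(th),c*np.sin(th),s]),np.array([-np.sin(th),np.cos(th),0]),np.array([-s*np.cos(th),-s*np.sin(th),c])
E
python3 - <<'E'
from h import *
T,S,W=c2('top'),c2('scene'),cw('w1.npy'); z=np.array([0,0,1.])
for p in ((790,190),(720,330),(655,465)): print('w',p,[ray(W,np.array(p)*.64,z,h).round() for h in (0,100,200)])
for p in ((207,368),(228,288),(262,230),(215,225)): print('t',p,[ray(T,np.array(p)*.64,z,h).round() for h in (0,100,200)])
u,y,n=axes()
for off in (50,58,66):
  for c,p in((W,np.array((266,349))*.64),(T,np.array((541,290))/6+[169.6,139.6])):
    v=ray(c,p,n,-258+off);print(off,v.round(1),np.round([v@u,v@y],1))
v=np.array([544.6,88.7,176.2]);print(v@u,v@y,v@n)
E
```

```text
w (790, 190) [array([406., 496.,   0.]), array([404., 425., 100.]), array([402., 353., 200.])]
w (720, 330) [array([531., 464.,   0.]), array([501., 400., 100.]), array([472., 335., 200.])]
w (655, 465) [array([669., 431.,   0.]), array([609., 374., 100.]), array([549., 317., 200.])]
t (207, 368) [array([367., 497.,   0.]), array([356., 468., 100.]), array([345., 438., 200.])]
t (228, 288) [array([544., 477.,   0.]), array([521., 449., 100.]), array([498., 421., 200.])]
t (262, 230) [array([682., 421.,   0.]), array([650., 397., 100.]), array([617., 372., 200.])]
t (215, 225) [array([685., 527.,   0.]), array([652., 495., 100.]), array([620., 464., 200.])]
50 [527.3  89.1 118.4] [503.4  57.3]
50 [533.9  88.4 122.9] [511.4  56.2]
58 [524.3  91.  126.1] [505.5  59.4]
58 [531.8  88.2 131.3] [514.5  56.2]
66 [521.3  93.  133.9] [507.6  61.6]
66 [529.8  88.  139.6] [517.6  56.1]
550.7225977969398 55.88398996354709 -170.54292697600889
```

Call:
jog_arm --pt "-1.1 2.9 0" --pt "-1.1 2.9 1" --pt "-1.1 2.9 2" --pt "-1.1 2.9 3" --pt "-1.1 2.9 3" --pt "0 0 0.7" --pt "0 0 0" --pt "0 0 0" --twist '[0,0,0,0,0,0,0,0]' --grip '[34,34,34,34,34,34,34,34]'

```text
time: 5.37
position: [516.1, 324.8, 165.1]
tcp_rot: [-0.03, 1.0, 0.0, 0.0]
force: [-0.2, -0.7, 0.3]
finger_gap: 0.34
finger_force: 0.0
```

Run:
```python
from cell import arm
import cv2,numpy as np
s=arm.sense();im=arm.get_image('wrist')
print(s['position'],s['tcp_rot'],np.round(s['q'],2),s['force'],s['finger_gap'])
np.save('w2.npy',np.r_[s['position'],s['tcp_rot']]);cv2.imwrite('pics/w2.png',im)
cv2.imwrite('pics/w2b.png',cv2.resize(im,(800,600),interpolation=cv2.INTER_CUBIC))
```

```text
[516.08041912 324.7508735  165.11725087] [-3.04400168e-02  9.99536514e-01  3.71047772e-04  1.56865956e-04] [ 0.11  0.69 -1.17  1.61  0.65  1.28  0.46] [-0.17120175 -0.72453546  0.26013138] 0.34031090388016744
```

View pics/w2b.png

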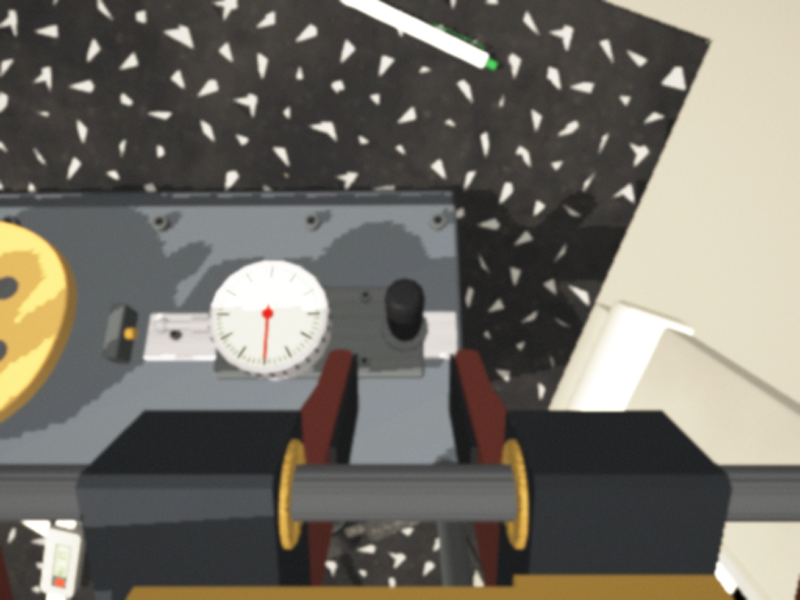

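The post top is at (403,293), centred between the fingertips (345 and 465). The dial reads 0, with its hand pointing up-slope from (267,313).

Run:
```python
from h import *
u,y,n=axes(.061);W=cw('w2.npy')
print(ray(W,np.array([403,293])*.64,n,-199.5), tri([(*cw('w1.npy'),(630*.64,345*.64)),(*W,(403*.64,293*.64))]))
print('stop',ray(W,np.array([128,333])*.64,n,-240)@y,'dial',ray(W,np.array([267,313])*.64,n,-220)@y)
```

```text
[505.56474281 324.04726471 123.6508767 ] (array([504.17633388, 323.73838094, 132.73257443]), array([1. , 1.4]))
stop 148.0509994542085 dial 225.51952024394353
```

Call:
jog_arm --pt "0.3 0 1.5" --pt "0 0 1.5" --pt "0 0 1.5" --pt "0 0 1.2" --pt "0 0 1" --pt "0 0 0" --pt "0 0 0" --twist '[0,0,0,0,0,0,0]' --grip '[34,34,34,34,34,34,34]' --grip_force 8

```text
time: 6.0
position: [512.6, 323.9, 96.3]
tcp_rot: [-0.03, 1.0, -0.0, -0.001]
force: [-1.1, 0.8, -0.2]
finger_gap: 0.34
finger_force: 0.0
```

Call:
jog_arm --pt "0 0 0" --pt "0 0 0" --pt "0 0 0" --pt "0 0 0" --twist '[0,0,0,0]' --grip '[15,15,15,15]' --grip_force 8

```text
time: 6.33
position: [513.0, 325.0, 97.5]
tcp_rot: [-0.031, 1.0, 0.001, 0.0]
force: [0.2, 1.8, 1.1]
finger_gap: 0.188
finger_force: 8.0
```

Call:
jog_arm --pt "0 -0.2 0" --pt "0 -0.4 0" --pt "0 -0.4 0" --pt "0 -0.4 0" --pt "0 -0.4 0" --pt "0 -0.4 0" --pt "0 -0.4 0" --pt "0 -0.4 0" --pt "0 -0.4 0" --pt "0 -0.4 0" --pt "0 -0.4 0" --pt "0 -0.3 0" --pt "0 0 0" --twist '[0,0,0,0,0,0,0,0,0,0,0,0,0]' --grip '[15,15,15,15,15,15,15,15,15,15,15,15,15]'

```text
time: 7.42
position: [516.1, 278.5, 97.3]
tcp_rot: [-0.03, 1.0, -0.0, 0.0]
force: [0.8, 3.3, 6.4]
finger_gap: 0.19
finger_force: 8.0
```

Call:
jog_arm --pt "0 -0.15 0" --pt "0 -0.15 0" --pt "0 -0.15 0" --pt "0 -0.15 0" --pt "0 0 0" --twist '[0,0,0,0,0]' --grip '[15,15,15,15,15]'

```text
time: 7.83
position: [516.0, 277.0, 97.6]
tcp_rot: [-0.031, 1.0, 0.004, 0.001]
force: [3.0, 14.4, -2.3]
finger_gap: 0.195
finger_force: 8.0
```

Call:
jog_arm --pt "0 -0.1 0" --pt "0 -0.1 0" --pt "0 0 0" --pt "0 0 0" --twist '[0,0,0,0]' --grip '[15,15,15,15]'

```text
time: 8.17
position: [516.1, 275.7, 97.6]
tcp_rot: [-0.031, 1.0, 0.004, 0.001]
force: [2.4, 16.4, -1.8]
finger_gap: 0.22
finger_force: 8.0
```

Run:
```python
from cell import arm
import cv2,numpy as np
im=arm.get_image('wrist');cv2.imwrite('pics/w3.png',im)
cv2.imwrite('pics/w3b.png',cv2.resize(im[60:384,0:432],(800,600),interpolation=cv2.INTER_CUBIC))
```

```text
(no output)
```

View pics/w3b.png

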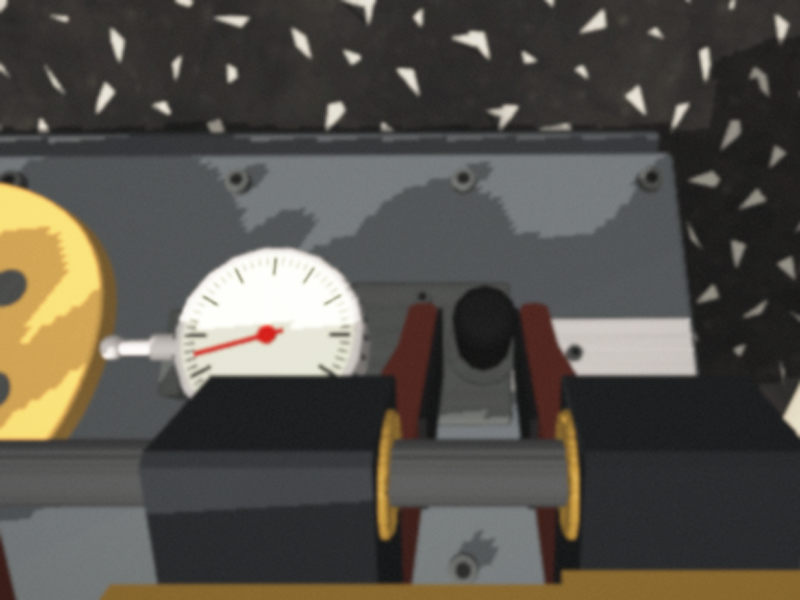

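Dial hand: from (266,335) to (190,354), about 2.5 mm, and the force rose to 16 N with no more travel, so the carriage is home. Next I'll release it and locate the light bar accurately.

Call:
jog_arm --pt "0 0.15 0" --pt "0 0 0" --pt "0 0 0" --pt "0 0 0" --pt "0 0 -1" --pt "0 0 -2" --pt "0 0 -3" --pt "0 0 -3" --pt "0 0 -2" --pt "0 0 0" --twist '[0,0,0,0,0,0,0,0,0,0]' --grip '[15,34,34,34,34,34,34,34,34,34]'

```text
time: 9.05
position: [516.9, 273.1, 211.2]
tcp_rot: [-0.03, 1.0, 0.0, 0.002]
force: [0.3, 0.5, 0.6]
finger_gap: 0.337
finger_force: 0.0
```

Run:
```python
from h import *
T,S=c2('top'),c2('scene');z=np.array([0,0,1.]);u,y,n=axes(.061)
xh=np.array([np.cos(.061),np.sin(.061),0])
for p in ((100,122),(690,131)):
  q=np.array(p)/6+[169.6,139.6]
  for h in(280,296):
    v=ray(T,q,z,h);print('top front',h,v.round(),'x\'',(v@xh).round(1))
for p in ((100,45),(690,55)):
  q=np.array(p)/6+[169.6,139.6]
  for h in(280,296):
    v=ray(T,q,z,h);print('top back?',h,v.round(),(v@xh).round(1))
for nm,p in (('left lower-front',(78,30)),('right low-front',(375,243)),('left top',(105,10)),('right back',(400,215))):
  q=np.array(p)/3.6+[189.6,94.6]
  for h in(280,296):
    v=ray(S,q,z,h);print('scene',nm,h,v.round(),(v@xh).round(1))
s=arm.sense();np.save('w4.npy',np.r_[s['position'],s['tcp_rot']]);im=arm.get_image('wrist');cv2.imwrite('pics/w4.png',im)
print(s['position'],s['force'],s['time'])
for v in ([544.6,88.7,176.2],[483,179,31],[624,9.9,131]): print(np.array(v)@xh)
a=cv2.resize(im[70:330,0:347],(800,600),interpolation=cv2.INTER_CUBIC);cv2.imwrite('pics/w4b.png',a)
```

```text
top front 280 [559. 296. 280.] x' 575.7
top front 296 [554. 293. 296.] x' 570.8
top front 280 [577.  22. 280.] x' 577.6
top front 296 [572.  23. 296.] x' 572.7
top back? 280 [596. 301. 280.] 613.4
top back? 296 [591. 298. 296.] 608.0
top back? 280 [614.  25. 280.] 614.7
top back? 296 [609.  26. 296.] 609.3
scene left lower-front 280 [564. 362. 280.] 584.6
scene left lower-front 296 [551. 337. 296.] 570.5
scene right low-front 280 [587.  16. 280.] 586.5
scene right low-front 296 [573.   2. 296.] 572.3
scene left top 280 [597. 377. 280.] 619.2
scene left top 296 [584. 351. 296.] 604.0
scene right back 280 [618.  30. 280.] 619.0
scene right back 296 [604.  15. 296.] 603.8
[516.85498488 273.0525362  211.22596287] [0.28709204 0.50898321 0.6423162 ] 9.05
548.9944309347006
493.013886772902
623.442933498241
```

Run:
```python
from h import *
z=np.array([0,0,1.]);xh=np.array([np.cos(.061),np.sin(.061),0])
for f in('w1','w2','w4'):
  im=cv2.imread(f'pics/{f}.png').mean(2)
  for c in (5,30,480,505,):
    g=np.diff(cv2.GaussianBlur(im,(3,3),0)[270:360,c]); top=np.argsort(-abs(g))[:6]
    print(f,c,[(270+int(r),round(float(g[r]))) for r in sorted(top)])
for f,rows in(('w1',(297.5,333)),('w2',(297.5,333))):
  for c in (30,480):
    for r in rows: print(f,c,r,[round(ray(cw(f+'.npy'),np.array([c,r]),z,h)@xh,1) for h in(280,296)])
```

```text
w1 5 [(301, 7), (302, 7), (331, -9), (332, -12), (333, -13), (334, -10)]
w1 30 [(301, 6), (302, 6), (331, -8), (332, -12), (333, -14), (334, -11)]
w1 480 [(296, -39), (297, -65), (298, -51), (332, 53), (333, 57), (334, 26)]
w1 505 [(296, -42), (297, -47), (298, -27), (333, 25), (341, 28), (342, 25)]
w2 5 [(295, -15), (296, -22), (297, -17), (340, 15), (346, -25), (347, -23)]
w2 30 [(295, -15), (296, -22), (297, -17), (331, 35), (332, 55), (333, 38)]
w2 480 [(296, -41), (297, -45), (298, -26), (332, 30), (333, 45), (334, 32)]
w2 505 [(296, -40), (297, -45), (298, -25), (332, 28), (333, 43), (334, 32)]
w4 5 [(290, -18), (291, -30), (292, -28), (293, -15), (332, -12), (333, -14)]
w4 30 [(274, 12), (290, -19), (291, -30), (292, -28), (293, -15), (332, -10)]
w4 480 [(296, -42), (297, -47), (298, -27), (331, 31), (332, 64), (333, 51)]
w4 505 [(296, -41), (297, -46), (333, 47), (353, -43), (354, -48), (355, -41)]
w1 30 297.5 [np.float64(516.6), np.float64(506.5)]
w1 30 333 [np.float64(540.3), np.float64(528.0)]
w1 480 297.5 [np.float64(516.9), np.float64(506.7)]
w1 480 333 [np.float64(540.6), np.float64(528.2)]
w2 30 297.5 [np.float64(513.9), np.float64(503.7)]
w2 30 333 [np.float64(525.0), np.float64(512.6)]
w2 480 297.5 [np.float64(514.1), np.float64(503.9)]
w2 480 333 [np.float64(525.3), np.float64(512.9)]
```

View pics/w4b.png

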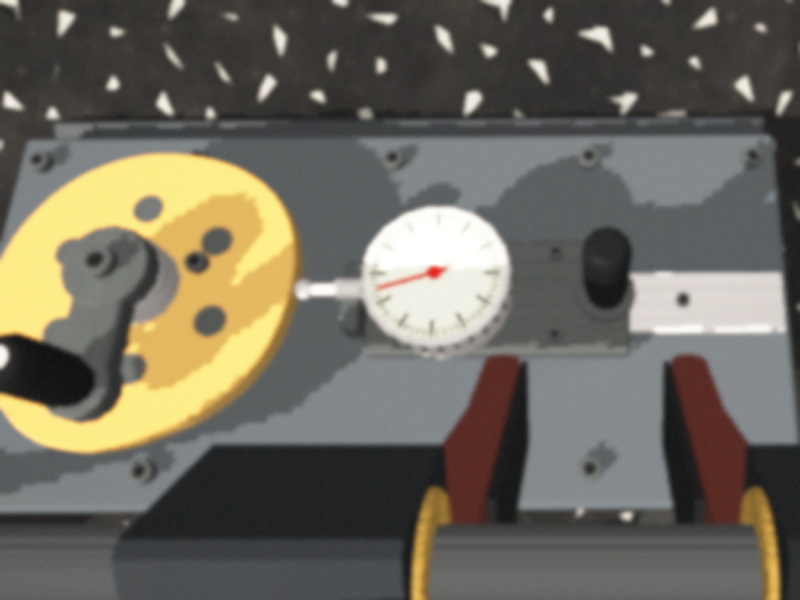

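Released: the dial still reads about 2.5 mm (hand from (436,271) to (377,288)), the plunger is on the rim at (303,288), and the carriage is home. Now I'll take the cam's profile and centre from the wrist pictures to see where the lobes are.

Run:
```python
from h import *
u,y,n=axes(.061)
P=[]
for f in('w1','w4','w2'):
  im=cv2.imread(f'pics/{f}.png');hsv=cv2.cvtColor(im,cv2.COLOR_BGR2HSV)
  m=cv2.inRange(hsv,(15,90,190),(35,255,255)); 
  m=cv2.morphologyEx(m,cv2.MORPH_CLOSE,np.ones((5,5)));m[290:]=0
  cs,_=cv2.findContours(m,cv2.RETR_EXTERNAL,cv2.CHAIN_APPROX_NONE);c=max(cs,key=cv2.contourArea)[:,0].astype(float)
  c=cv2.convexHull(c.astype(np.float32))[:,0]
  c=c[(c[:,0]>3)&(c[:,1]<(262 if f=='w1' else 285))&(c[:,1]>3)]
  W=cw(f+'.npy')
  q=np.array([ray(W,p,n,-229) for p in c]);ab=np.c_[q@u,q@y];P.append(ab);print(f,len(c),cv2.contourArea(max(cs,key=cv2.contourArea)),ab.min(0).round(1),ab.max(0).round(1))
for f,ab in zip(('w1','w4','w2'),P):
  for c0 in ((505.5,57.5),):
    d=ab-c0;r=np.hypot(*d.T);a=np.degrees(np.arctan2(d[:,1],d[:,0]))
    print(f,[(int(x),round(float(v),1)) for x,v in sorted(zip(a,r))])
```

```text
w1 34 6496.0 [445.3  -1.9] [539.1 118.5]
w4 44 9048.5 [445.5   5.8] [570.6 118.8]
w2 20 3396.0 [448.9  79.8] [547.4 118.9]
w1 [(-178, 60.2), (-169, 60.0), (-160, 59.9), (-154, 59.8), (-147, 59.7), (-139, 59.5), (-134, 59.7), (-127, 59.5), (-120, 59.3), (-115, 59.6), (-105, 59.5), (-95, 59.5), (-88, 59.4), (-73, 59.7), (-61, 61.0), (-57, 61.8), (58, 61.0), (62, 61.2), (66, 61.2), (79, 61.2), (88, 61.0), (103, 62.3), (111, 63.5), (114, 63.7), (123, 64.2), (129, 64.2), (133, 63.9), (139, 63.3), (145, 62.6), (150, 62.2), (157, 61.3), (161, 60.8), (167, 60.4), (179, 60.2)]
w4 [(-175, 60.2), (-168, 60.0), (-161, 59.8), (-155, 59.8), (-151, 59.8), (-145, 59.8), (-135, 59.5), (-131, 59.6), (-119, 59.3), (-29, 66.8), (-23, 67.2), (-19, 67.1), (-15, 66.8), (-12, 66.6), (0, 65.1), (3, 64.4), (9, 63.5), (11, 63.1), (20, 62.3), (24, 62.3), (26, 62.2), (39, 60.7), (44, 60.6), (52, 61.0), (53, 61.1), (59, 61.2), (65, 61.1), (72, 60.9), (77, 60.9), (83, 61.0), (91, 61.3), (98, 61.9), (109, 63.5), (113, 63.6), (119, 64.0), (122, 64.1), (129, 64.0), (136, 63.5), (140, 63.0), (151, 61.7), (157, 61.1), (161, 60.7), (167, 60.2), (174, 60.2)]
w2 [(46, 60.8), (60, 61.1), (64, 61.0), (66, 61.0), (70, 60.9), (79, 60.9), (83, 61.0), (90, 61.4), (97, 61.9), (104, 62.6), (111, 63.5), (116, 63.7), (121, 63.8), (127, 63.9), (131, 63.7), (136, 63.3), (141, 62.8), (144, 62.5), (150, 61.8), (158, 60.8)]
```

Call:
jog_arm --pt "3.7 0 0" --pt "0 -4 0" --pt "0 -4 0" --pt "0 -4 0" --pt "0 -4 0" --pt "0 -2.5 0" --pt "0 0 2" --pt "0 0 2" --pt "0 0 2" --pt "0 0 0" --pt "0 0 0" --twist '[0,0,0,0,0,0,0,0,0,0,0]' --grip '[40,40,40,40,40,40,40,40,40,40,40]'

```text
time: 10.02
position: [488.9, 85.0, 145.8]
tcp_rot: [-0.03, 1.0, -0.0, -0.002]
force: [0.9, 0.4, 0.4]
finger_gap: 0.4
finger_force: 0.0
```

```bash
cat >> h.py <<'E'
def st():
    s=arm.sense();p=s['position'];c,sn=np.cos(.061),np.sin(.061)
    print('t',round(s['time'],2),"x'y'z",np.round([c*p[0]+sn*p[1],-sn*p[0]+c*p[1],p[2]],1),'F',np.round(s['force'],1),'gap',round(s['finger_gap'],3),'q',np.round(s['q'],2)); return s
def snap(name,cam='wrist',box=None):
    s=st();im=arm.get_image(cam);np.save(name+'.npy',np.r_[s['position'],s['tcp_rot']]);cv2.imwrite(f'pics/{name}.png',im)
    if box:
        x0,y0,x1,y1=box;f=min(800/(x1-x0),600/(y1-y0));cv2.imwrite(f'pics/{name}b.png',cv2.resize(im[y0:y1,x0:x1],None,fx=f,fy=f,interpolation=cv2.INTER_CUBIC))
E
python3 -c "
from h import *
snap('w5');u,y,n=axes(.061)
im=cv2.imread('pics/w5.png');cv2.imwrite('pics/w5b.png',cv2.resize(im,(800,600),interpolation=cv2.INTER_CUBIC))
T=cv2.imread('pics/w5.png')
"
```

```text
t 10.02 x'y'z [493.2  55.  145.8] F [0.9 0.4 0.4] gap 0.4 q [ 0.69  0.57 -1.3   1.9   0.6   1.15  0.8 ]
```

View pics/w5b.png

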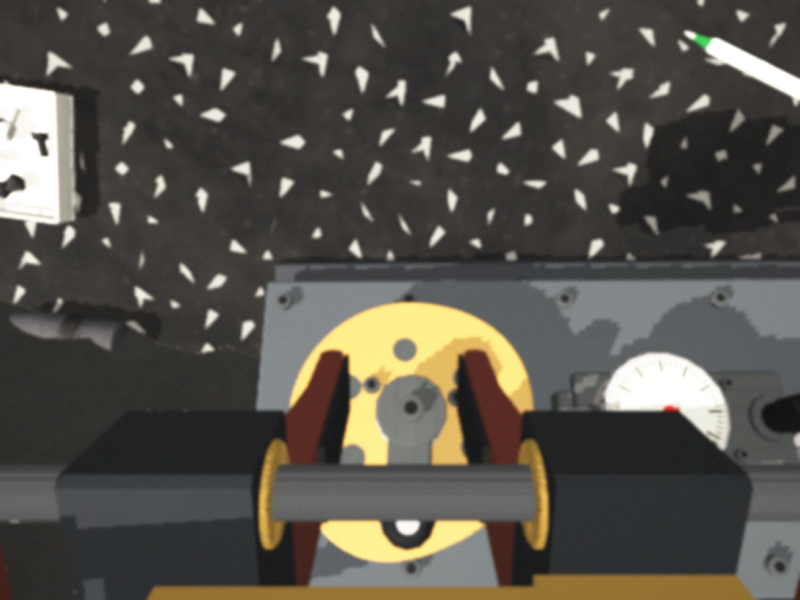

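The handle (pin at (407,523)) sits centred between the open fingers, and the dial centre is partly hidden at (670,408). Next: advance under the front of the bar, then push left.

Call:
jog_arm --pt "-1 0.1 0" --pt "-1 0 0" --pt "-1 0 0" --pt "-0.5 0 0" --pt "-0.3 0 0" --pt "0 0 0" --twist '[0,0,0,0,0,0]' --grip '[40,40,40,40,40,40]' --grip_force 10

```text
time: 10.57
position: [528.8, 89.5, 146.8]
tcp_rot: [-0.03, 1.0, 0.0, -0.0]
force: [-0.3, 0.1, -0.2]
finger_gap: 0.403
finger_force: 0.0
```

```bash
python3 -c "
from h import *
snap('s6','scene',(230,130,310,190))
"
```

```text
t 10.57 x'y'z [533.3  57.1 146.8] F [-0.3  0.1 -0.2] gap 0.403 q [ 0.63  0.62 -1.25  1.81  0.64  1.19  0.81]
```

Call:
jog_arm --pt "-0.1 0.4 0" --pt "0 0.4 0" --pt "0 0.4 0" --pt "0 0.4 0" --pt "0 0.4 0" --pt "0 0.4 0" --pt "0 0.4 0" --pt "0 0.4 0" --twist '[0,0,0,0,0,0,0,0]' --grip '[40,40,40,40,40,40,40,40]'

```text
time: 11.28
position: [527.1, 121.6, 146.8]
tcp_rot: [-0.03, 1.0, -0.0, 0.0]
force: [-1.0, 0.3, 0.4]
finger_gap: 0.397
finger_force: 0.0
```

```bash
python3 -c "
from h import *
snap('w7');snap('t7','top')
u,y,n=axes(.061)
# pin: bright blob near handle, in wrist image through gap
im=cv2.imread('pics/w7.png')
a=cv2.resize(im[200:384,100:400],(800,490),interpolation=cv2.INTER_CUBIC)
cv2.imwrite('pics/w7b.png',a)
for f in('t0','t7'): 
  i=cv2.imread('pics/'+('top0' if f=='t0' else f)+'.png')[165:205,240:285]
  print(cv2.inRange(cv2.cvtColor(i,cv2.COLOR_BGR2HSV),(15,80,120),(35,255,255)).sum()/255)
"
```

```text
t 11.28 x'y'z [533.5  89.3 146.8] F [-1.   0.3  0.4] gap 0.397 q [ 0.56  0.62 -1.24  1.8   0.64  1.19  0.75]
t 11.33 x'y'z [533.4  90.2 147. ] F [-0.1  0.6  0.3] gap 0.398 q [ 0.55  0.62 -1.24  1.8   0.64  1.19  0.75]
993.0
408.0
```

```bash
cat >> h.py <<'E'
U,Y,N=axes(.061)
C=np.array([505.7,58.3]); NP=-258.
DC=505.5*U+177.5*Y-220*N
def dial(f):
    im=cv2.imread(f'pics/{f}.png');h=cv2.cvtColor(im,cv2.COLOR_BGR2HSV)
    m=cv2.inRange(h,(0,110,110),(9,255,255))|cv2.inRange(h,(171,110,110),(180,255,255))
    W=cw(f+'.npy');p=W[0]@(W[1]@np.r_[DC,1])[:3];p=p[:2]/p[2]
    v,u=np.nonzero(m); k=np.hypot(u-p[0],v-p[1])<28; u,v=u[k],v[k]
    if len(u)<5: return print('no hand',p,len(u))
    q=np.array([ray(W,(a,b),N,-220) for a,b in zip(u,v)]);ab=np.c_[q@U,q@Y]
    nn,l,stt,cc=cv2.connectedComponentsWithStats(m)
    c0=np.array([505.5,177.5]) if not hasattr(dial,'c') else dial.c
    d=ab-c0; r=np.hypot(*d.T); e=d[r>9]
    # hand axis by PCA through pixels, sign by mean
    w=np.linalg.svd(ab-ab.mean(0))[2][0]; far=ab[np.argsort(-r)[:5]].mean(0); hub=None
    if w@(ab.mean(0)-c0)<0: w=-w
    ang=np.degrees(np.arctan2(-w[1],w[0]))%360
    e2=e.mean(0) if len(e) else far-c0
    print(f,'npix',len(u),'pca mm',round(ang/30,2),'ctr mm',round((np.degrees(np.arctan2(-e2[1],e2[0]))%360)/30,2),'mean',ab.mean(0).round(1),'maxr',r.max().round(1),'px',p.round())
def prof(f,vmax=262):
    im=cv2.imread(f'pics/{f}.png');hsv=cv2.cvtColor(im,cv2.COLOR_BGR2HSV)
    m=cv2.morphologyEx(cv2.inRange(hsv,(15,90,190),(35,255,255)),cv2.MORPH_CLOSE,np.ones((5,5)));m[vmax:]=0
    c=max(cv2.findContours(m,cv2.RETR_EXTERNAL,cv2.CHAIN_APPROX_NONE)[0],key=cv2.contourArea)
    c=cv2.convexHull(c.astype(np.float32))[:,0];c=c[(c[:,0]>3)&(c[:,1]<vmax-3)]
    W=cw(f+'.npy');q=np.array([ray(W,p,N,-229) for p in c]);d=np.c_[q@U,q@Y]-C
    return sorted((int(a),round(float(r),1)) for a,r in zip(np.degrees(np.arctan2(d[:,1],d[:,0])),np.hypot(*d.T)))
E
python3 -c "
from h import *
for f in('w3','w4','w5','w7'):
  try: dial(f)
  except Exception as e: print(f,e)
print(prof('w4',285));print(prof('w5'));print(prof('w7'))
"
```

```text
w3 [Errno 2] No such file or directory: 'w3.npy'
w4 npix 34 pca mm 2.46 ctr mm 2.73 mean [503.5 176.2] maxr 18.3 px [187. 190.]
w5 npix 23 pca mm 9.06 ctr mm 8.54 mean [503.4 182.8] maxr 8.8 px [422. 264.]
w7 npix 82 pca mm 2.44 ctr mm 2.52 mean [505.2 176.7] maxr 17.4 px [381. 212.]
[(-174, 60.5), (-168, 60.4), (-160, 60.3), (-155, 60.3), (-150, 60.4), (-144, 60.4), (-135, 60.2), (-131, 60.3), (-119, 60.1), (-30, 67.0), (-24, 67.3), (-19, 67.2), (-16, 66.8), (-12, 66.5), (-1, 65.0), (2, 64.2), (8, 63.2), (11, 62.8), (19, 61.9), (24, 61.8), (25, 61.7), (38, 60.0), (43, 59.9), (52, 60.3), (53, 60.3), (59, 60.4), (65, 60.3), (72, 60.1), (77, 60.1), (83, 60.2), (91, 60.5), (98, 61.2), (110, 62.8), (114, 63.0), (120, 63.5), (122, 63.5), (129, 63.5), (136, 63.1), (141, 62.7), (152, 61.5), (158, 61.0), (162, 60.7), (168, 60.2), (175, 60.4)]
[(-169, 60.0), (-165, 60.0), (-162, 60.1), (-159, 60.1), (-155, 60.0), (-146, 60.1), (-143, 60.1), (-140, 60.0), (-134, 60.1), (-130, 60.1), (-123, 60.2), (-115, 60.3), (-110, 60.3), (-106, 60.3), (-101, 60.4), (-98, 60.3), (96, 60.8), (101, 61.4), (108, 62.6), (111, 62.8), (119, 63.2), (124, 63.4), (135, 63.0), (141, 62.4), (147, 62.0), (148, 61.8), (152, 61.4), (155, 61.1), (160, 60.6), (164, 60.2), (169, 60.0), (178, 59.9)]
[(-174, 60.1), (-168, 60.1), (-165, 60.1), (-159, 60.0), (-157, 60.1), (-149, 60.0), (-148, 60.0), (-143, 60.0), (-138, 60.1), (-133, 60.1), (-125, 60.1), (-120, 60.1), (-116, 60.2), (-112, 60.2), (-105, 60.3), (-96, 60.3), (-93, 60.2), (-87, 60.3), (-77, 60.3), (-72, 60.4), (-68, 60.7), (60, 60.1), (61, 60.1), (65, 59.9), (67, 59.8), (84, 59.9), (90, 60.7), (100, 61.3), (109, 62.6), (111, 62.9), (116, 63.3), (121, 63.4), (124, 63.4), (135, 63.1), (140, 62.5), (146, 62.1), (148, 61.9), (152, 61.5), (154, 61.2), (160, 60.7), (167, 60.2), (175, 60.0)]
```

Call:
jog_arm --pt "0 -0.8 0" --pt "0 -0.8 0" --pt "0 -0.9 0" --pt "0 -0.9 0" --pt "-0.1 0 0" --pt "-0.1 0 0" --pt "0 0 0" --twist '[0,0,0,0,0,0,0]' --grip '[40,40,40,40,40,40,40]'

```text
time: 11.97
position: [531.5, 87.2, 146.9]
tcp_rot: [-0.03, 1.0, 0.0, 0.0]
force: [-0.0, 0.4, 0.3]
finger_gap: 0.399
finger_force: 0.0
```

Call:
jog_arm --pt "-0.1 0 0" --pt "-0.05 0 0" --pt "0 0 0" --twist '[0,0,0]' --grip '[40,40,40]'

```text
time: 12.22
position: [532.8, 87.9, 146.9]
tcp_rot: [-0.031, 1.0, 0.0, 0.0]
force: [0.5, -0.4, 0.4]
finger_gap: 0.402
finger_force: 0.0
```

Call:
jog_arm --pt "-0.05 0.4 0" --pt "0 0.4 0" --pt "0 0.3 0" --pt "0 0.3 0" --pt "0 0.3 0" --pt "0 0.3 0" --pt "0 0 0" --twist '[0,0,0,0,0,0,0]' --grip '[40,40,40,40,40,40,40]'

```text
time: 12.8
position: [531.7, 108.1, 146.9]
tcp_rot: [-0.031, 1.0, -0.0, -0.0]
force: [-0.9, 0.3, 1.3]
finger_gap: 0.407
finger_force: 0.7
```

```bash
python3 -c "
from h import *
snap('w8');dial('w8');print([x for x in prof('w8') if x[0]>85])
"
```

```text
t 12.8 x'y'z [537.3  75.5 146.9] F [-0.9  0.3  1.3] gap 0.407 q [ 0.58  0.63 -1.24  1.79  0.64  1.2   0.78]
w8 npix 87 pca mm 2.43 ctr mm 2.52 mean [505.  177.2] maxr 17.2 px [400. 207.]
[(96, 60.9), (101, 61.4), (109, 62.5), (111, 62.8), (119, 63.3), (122, 63.4), (125, 63.5), (133, 63.3), (136, 63.0), (139, 62.7), (143, 62.4), (146, 62.0), (150, 61.5), (158, 60.9), (161, 60.6), (168, 60.2), (179, 60.0)]
```

Call:
jog_arm --pt "0 -0.9 0" --pt "0 -1.0 0" --pt "-0.1 0 0" --pt "-0.1 0 0" --pt "0 0 0" --twist '[0,0,0,0,0]' --grip '[40,40,40,40,40]'

```text
time: 13.27
position: [535.5, 88.1, 146.8]
tcp_rot: [-0.03, 1.0, 0.0, 0.0]
force: [0.4, -0.0, 1.0]
finger_gap: 0.401
finger_force: 0.0
```

Call:
jog_arm --pt "-0.1 0 0" --pt "-0.1 0 0" --pt "0 0 0" --twist '[0,0,0]' --grip '[40,40,40]'

```text
time: 13.52
position: [535.9, 88.5, 146.7]
tcp_rot: [-0.031, 1.0, -0.001, -0.001]
force: [-6.0, -2.9, 4.4]
finger_gap: 0.399
finger_force: 3.3
```

Call:
jog_arm --pt "0.1 0 -0.3" --pt "0 0 -0.3" --pt "0 0 0" --pt "0 0 0" --twist '[0,0,0,0]' --grip '[40,40,40,40]'

```text
time: 13.85
position: [536.1, 89.1, 153.2]
tcp_rot: [-0.031, 1.0, 0.0, 0.0]
force: [-2.5, -0.4, 2.1]
finger_gap: 0.394
finger_force: 1.2
```

```bash
python3 -c "
from h import *
snap('w9');dial('w9');im=cv2.imread('pics/w9.png');print(arm.sense()['finger_force'],arm.sense()['moment'])
"
```

```text
t 13.85 x'y'z [540.6  56.2 153.2] F [-2.5 -0.4  2.1] gap 0.394 q [ 0.62  0.62 -1.25  1.79  0.63  1.21  0.82]
w9 npix 81 pca mm 8.44 ctr mm 2.53 mean [504.8 177.9] maxr 16.5 px [424. 200.]
1.2223169580101967 [0.16624264 0.16901157 0.11615836]
```

Call:
jog_arm --pt "0 0.3 0" --pt "0 0.3 0" --pt "0 0.3 0" --pt "0 0.3 0" --pt "0 0.3 0" --pt "0 0.3 0" --pt "0 0 0" --twist '[0,0,0,0,0,0,0]' --grip '[40,40,40,40,40,40,40]'

```text
time: 14.48
position: [534.9, 107.7, 152.8]
tcp_rot: [-0.031, 1.0, 0.0, 0.0]
force: [-2.0, 0.8, -1.5]
finger_gap: 0.396
finger_force: 1.1
```

```bash
python3 -c "
from h import *
snap('w10');dial('w10');print([x for x in prof('w10') if x[0]>85])
"
```

```text
t 14.48 x'y'z [540.4  74.9 152.8] F [-2.   0.8 -1.5] gap 0.396 q [ 0.58  0.63 -1.24  1.78  0.63  1.21  0.79]
w10 npix 85 pca mm 8.43 ctr mm 2.55 mean [504.8 177.4] maxr 16.7 px [398. 201.]
[(86, 60.3), (91, 60.5), (100, 61.2), (108, 62.5), (113, 63.1), (116, 63.3), (121, 63.5), (124, 63.5), (134, 63.2), (142, 62.5), (147, 62.0), (151, 61.5), (158, 60.9), (161, 60.6), (171, 60.1)]
```

```bash
python3 -c "
from h import *
snap('s10','scene');snap('t10','top')
a=cv2.resize(cv2.imread('pics/w10.png')[184:384,100:400],(800,533)[:2],interpolation=cv2.INTER_CUBIC)
a=cv2.resize(a,(450,300));b=cv2.resize(cv2.imread('pics/s10.png')[100:200,200:316],(350,300),interpolation=cv2.INTER_CUBIC)
c=cv2.resize(cv2.imread('pics/t10.png')[140:215,170:300],(520,300),interpolation=cv2.INTER_CUBIC)
o=np.zeros((600,800,3),np.uint8);o[:300,:450]=a;o[:300,450:]=b;o[300:,:520]=c
d=cv2.convertScaleAbs(cv2.imread('pics/w10.png')[310:384,190:260],alpha=1.6);o[300:,520:]=cv2.resize(d,(280,300),interpolation=cv2.INTER_CUBIC)
cv2.imwrite('pics/combo.png',o)"
```

```text
t 14.53 x'y'z [540.5  74.8 152.8] F [-2.4  1.1 -0.4] gap 0.402 q [ 0.58  0.63 -1.24  1.78  0.63  1.21  0.79]
t 14.58 x'y'z [540.4  74.8 152.8] F [-2.4  1.8 -0.2] gap 0.398 q [ 0.58  0.63 -1.24  1.78  0.63  1.21  0.79]
```

View pics/combo.png

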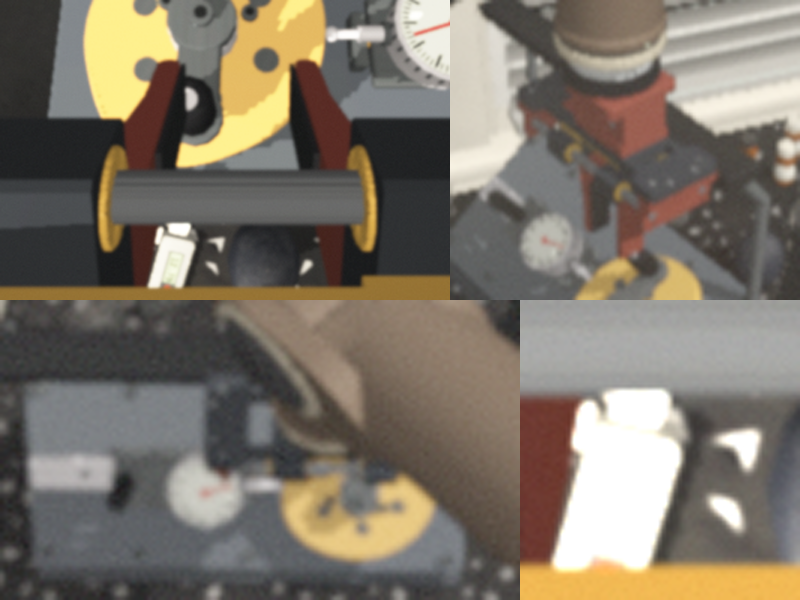

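The wrist crop shows the right fingertip at (170,65) resting against the right side of the handle (pin (190,100)). The dial is still at 2.5 mm, so contact has only just been made. I'll keep pushing left.

Call:
jog_arm --pt "0 0.3 0" --pt "0 0.3 0" --pt "0 0.3 0" --pt "0 0.3 0" --pt "0 0.3 0" --pt "0 0 0" --twist '[0,0,0,0,0,0]' --grip '[40,40,40,40,40,40]'

```text
time: 15.13
position: [533.8, 121.4, 152.6]
tcp_rot: [-0.03, 1.0, -0.0, -0.0]
force: [-3.1, -0.7, -1.8]
finger_gap: 0.4
finger_force: 1.9
```

```bash
python3 -c "
from h import *
snap('w11');dial('w11');print([x for x in prof('w11') if x[0]>75])
"
```

```text
t 15.13 x'y'z [540.2  88.6 152.6] F [-3.1 -0.7 -1.8] gap 0.4 q [ 0.55  0.63 -1.24  1.78  0.63  1.21  0.76]
w11 npix 83 pca mm 2.43 ctr mm 2.56 mean [504.7 177.2] maxr 16.8 px [380. 201.]
[(77, 59.9), (80, 60.1), (87, 60.4), (91, 60.5), (101, 61.4), (109, 62.6), (112, 62.9), (120, 63.4), (123, 63.5), (128, 63.5), (131, 63.5), (135, 63.0), (141, 62.6), (148, 61.8), (152, 61.4), (159, 60.9), (163, 60.4), (168, 60.1), (174, 60.0)]
```

```bash
python3 -c "
from h import *
v=[(*cw('w1.npy'),(241*.64,411*.64)),(*cw('w5.npy'),(407*.64,523*.64)),(*cw('w10.npy'),(226.7,250.7)),(*cw('w4.npy'),(4*.434,354*.434+70))]
for s in ([0,1],[0,2],[1,2],[0,1,2,3]):
  X,e=tri([v[i] for i in s]);print(s,X.round(1),e,'u,y,n',np.round([X@U,X@Y,X@N],1),'xp',round(X[:2]@[.998,.061],1))
for k,E,uv in v:
  X=ray((k,E),np.array(uv),N,-171);print(np.round([X@U,X@Y],1),X.round(1))
# fingertip: right finger tip in w10 crop (170,65)
print(arm.sense()['force'])
"
```

```text
[0, 1] [542.   89.8 180. ] [0.8 1.3] u,y,n [ 550.9   56.6 -166. ] xp 546.4
[0, 2] [540.5  91.2 182.9] [0.7 1.2] u,y,n [ 551.3   58.1 -162.8] xp 544.9
[1, 2] [543.7  90.3 178.3] [1.4 1.5] u,y,n [ 551.3   56.9 -168.4] xp 548.1
[0, 1, 2, 3] [543.2  90.2 177.4] [1.  2.6 1.6 2. ] u,y,n [ 550.4   56.9 -168.8] xp 547.6
[549.6  55.5] [543.8  88.8 175.2]
[551.7  56.2] [545.5  89.6 176.4]
[550.5  57.5] [544.5  90.8 175.7]
[548.6  55.7] [543.   88.9 174.6]
[-4.03761261 -1.5548232  -2.03147333]
```

```bash
python3 -c "
from h import *
i=arm.camera_info('wrist');k=K(i);M=np.linalg.inv(np.array(i['tool_from_camera']))
for y in(-17.6,-31):
  for x in(10,0,-10):
    for z in(0,-18.7,-40):
      p=k@(M@[x,y,z,1])[:3];p=p[:2]/p[2];print((x,y,z),'crop',((p[0]-100)*1.5).round(),((p[1]-184)*1.5).round())
"
```

```text
(10, -17.6, 0) crop 193.0 33.0
(10, -17.6, -18.7) crop 189.0 48.0
(10, -17.6, -40) crop 183.0 70.0
(0, -17.6, 0) crop 194.0 56.0
(0, -17.6, -18.7) crop 190.0 74.0
(0, -17.6, -40) crop 184.0 98.0
(-10, -17.6, 0) crop 194.0 79.0
(-10, -17.6, -18.7) crop 191.0 99.0
(-10, -17.6, -40) crop 185.0 126.0
(10, -31, 0) crop 160.0 33.0
(10, -31, -18.7) crop 153.0 48.0
(10, -31, -40) crop 142.0 70.0
(0, -31, 0) crop 161.0 56.0
(0, -31, -18.7) crop 154.0 74.0
(0, -31, -40) crop 144.0 99.0
(-10, -31, 0) crop 162.0 79.0
(-10, -31, -18.7) crop 155.0 99.0
(-10, -31, -40) crop 145.0 126.0
```

Call:
jog_arm --pt "1 0 0" --pt "1 0 0" --pt "0 -1.6 0" --pt "0 -1.6 0" --pt "0 0 1" --pt "0 0 1" --pt "-0.8 0 0" --pt "-0.8 0 0" --pt "0 0 0" --twist '[0,0,0,0,0,0,0,0,0]' --grip '[40,40,40,40,40,40,40,40,40]'

```text
time: 15.93
position: [533.8, 90.5, 132.9]
tcp_rot: [-0.031, 1.0, 0.001, 0.0]
force: [0.6, -0.7, 1.1]
finger_gap: 0.401
finger_force: 0.0
```

Call:
jog_arm --pt "0 0.3 0" --pt "0 0.3 0" --pt "0 0.3 0" --pt "0 0.3 0" --pt "0 0.3 0" --pt "0 0.3 0" --pt "0 0 0" --twist '[0,0,0,0,0,0,0]' --grip '[40,40,40,40,40,40,40]'

```text
time: 16.52
position: [530.6, 107.8, 132.8]
tcp_rot: [-0.031, 1.0, -0.0, -0.0]
force: [-0.1, -2.3, -0.0]
finger_gap: 0.402
finger_force: 1.1
```

```bash
python3 -c "
from h import *
snap('w12');dial('w12');print([x for x in prof('w12') if x[0]>75])
"
```

```text
t 16.52 x'y'z [536.2  75.3 132.8] F [-0.1 -2.3 -0. ] gap 0.402 q [ 0.57  0.64 -1.23  1.81  0.66  1.17  0.76]
w12 npix 102 pca mm 1.79 ctr mm 1.59 mean [506.5 178.2] maxr 17.0 px [409. 215.]
[(77, 59.0), (78, 59.5), (86, 59.6), (91, 59.8), (103, 60.8), (111, 61.7), (115, 62.1), (121, 62.8), (126, 63.2), (131, 63.5), (138, 63.4), (141, 63.4), (147, 63.1), (148, 63.0), (152, 62.6), (156, 62.2), (162, 61.7), (167, 61.2)]
```

Now it works: the cam turned about 11° and the dial went to 1.7 mm, with the gripper lower and clear of the bar. Next I'll push on to about 45°, then close on the handle.

Call:
jog_arm --pt "0 0.4 0.1" --pt "0 0.4 0.2" --pt "0 0.4 0.2" --pt "0 0.4 0.2" --pt "0 0.4 0.2" --pt "0 0.3 0.2" --pt "0 0 0" --pt "0 -0.8 0" --pt "0 0 0" --pt "0 0 0" --pt "0 0 0" --twist '[0,0,0,0,0,0,0,0,0,0,0]' --grip '[40,40,40,40,40,40,40,40,40,40,40]'

```text
time: 17.48
position: [530.4, 122.4, 121.9]
tcp_rot: [-0.03, 1.0, 0.0, 0.0]
force: [-0.6, -0.5, -0.4]
finger_gap: 0.398
finger_force: 0.0
```

```bash
python3 -c "
from h import *
snap('w13');dial('w13');print([x for x in prof('w13') if x[0]>75 or x[0]<-40])
"
```

```text
t 17.48 x'y'z [536.8  89.9 121.9] F [-0.6 -0.5 -0.4] gap 0.398 q [ 0.53  0.65 -1.21  1.82  0.67  1.16  0.73]
w13 npix 116 pca mm 1.72 ctr mm 1.54 mean [507.  177.8] maxr 17.6 px [394. 220.]
[(-176, 63.2), (-172, 62.8), (-166, 62.3), (-162, 61.8), (-157, 61.3), (-151, 60.8), (-147, 60.4), (-140, 60.2), (-135, 60.1), (-122, 60.1), (-118, 60.2), (-116, 60.2), (-112, 60.2), (-106, 60.2), (-102, 60.2), (-96, 60.3), (-93, 60.2), (-89, 60.2), (-75, 60.3), (-71, 60.3), (91, 59.0), (95, 59.4), (103, 59.8), (107, 59.8), (111, 59.8), (115, 59.9), (119, 59.9), (122, 59.9), (125, 59.9), (130, 60.2), (141, 61.0), (145, 61.4), (150, 61.9), (156, 62.5), (157, 62.7), (161, 62.9), (165, 63.3), (169, 63.3), (173, 63.4)]
```

Call:
jog_arm --pt "-0.15 0 0" --pt "0 0 0" --pt "0 0 0" --pt "0 0 0" --pt "0 0 0" --twist '[0,0,0,0,0]' --grip '[15,15,15,15,15]' --grip_force 12

```text
time: 17.95
position: [531.8, 123.0, 121.9]
tcp_rot: [-0.031, 1.0, 0.0, 0.0]
force: [0.8, 1.6, -1.2]
finger_gap: 0.223
finger_force: 12.0
```

```bash
cat >> h.py <<'E'
def rows(a,b,step=10):
    n=max(1,int(round(abs(b-a)/step)));t=np.radians(np.linspace(a,b,n+1))
    P=np.c_[-3.686*np.cos(t),4.5*np.sin(t),-2.58*np.cos(t)]
    R_=np.diff(np.round(P,2),axis=0).round(2).tolist(); print(n,R_)
E
python3 -c "
from h import *
st();rows(45,105);rows(105,165);rows(165,225);rows(225,315)"
```

```text
t 17.95 x'y'z [538.3  90.4 121.9] F [ 0.8  1.6 -1.2] gap 0.223 q [ 0.53  0.66 -1.21  1.81  0.67  1.16  0.73]
6 [[0.5, 0.51, 0.34], [0.55, 0.39, 0.39], [0.61, 0.27, 0.42], [0.63, 0.13, 0.45], [0.64, 0.0, 0.44], [0.63, -0.13, 0.45]]
6 [[0.61, -0.27, 0.42], [0.55, -0.39, 0.39], [0.5, -0.51, 0.34], [0.41, -0.6, 0.29], [0.32, -0.68, 0.23], [0.22, -0.74, 0.15]]
6 [[0.11, -0.77, 0.08], [0.0, -0.78, 0.0], [-0.11, -0.77, -0.08], [-0.22, -0.74, -0.15], [-0.32, -0.68, -0.23], [-0.41, -0.6, -0.29]]
9 [[-0.5, -0.51, -0.34], [-0.55, -0.39, -0.39], [-0.61, -0.27, -0.42], [-0.63, -0.13, -0.45], [-0.64, 0.0, -0.44], [-0.63, 0.13, -0.45], [-0.61, 0.27, -0.42], [-0.55, 0.39, -0.39], [-0.5, 0.51, -0.34]]
```

Call:
jog_arm --pt "0.5 0.51 0.34" --pt "0.55 0.39 0.39" --pt "0.61 0.27 0.42" --pt "0 0 0" --twist '[0,0,0,0]' --grip '[15,15,15,15]'

```text
time: 18.28
position: [512.9, 133.6, 109.4]
tcp_rot: [-0.031, 1.0, -0.0, -0.0]
force: [1.0, 2.4, -6.7]
finger_gap: 0.221
finger_force: 12.0
```

```bash
cat >> h.py <<'E'
def look(f,lo=-180,hi=180):
    snap(f);dial(f)
    p=[x for x in prof(f) if x[1]>60.9];print(p)
E
python3 -c "
from h import *
look('w14')"
```

```text
t 18.28 x'y'z [520.1 102.1 109.4] F [ 1.   2.4 -6.7] gap 0.221 q [ 0.52  0.65 -1.21  1.86  0.68  1.12  0.69]
w14 npix 134 pca mm 3.04 ctr mm 3.23 mean [504.2 176.4] maxr 16.8 px [379. 252.]
[(-177, 62.1), (-170, 62.8), (-165, 63.2), (-162, 63.4), (-156, 63.4), (-153, 63.5), (-147, 63.5), (-145, 63.3), (-142, 63.0), (-137, 62.5), (-129, 61.9), (-123, 61.1), (177, 61.3)]
```

Call:
jog_arm --pt "0.63 0.13 0.45" --pt "0.64 0.0 0.44" --pt "0 0 0" --twist '[0,0,0]' --grip '[15,15,15]'

```text
time: 18.58
position: [500.8, 133.6, 100.9]
tcp_rot: [-0.031, 1.0, -0.0, 0.0]
force: [1.0, 1.8, -3.3]
finger_gap: 0.224
finger_force: 12.0
```

```bash
python3 -c "
from h import *
look('w15')"
```

```text
t 18.58 x'y'z [508.  102.8 100.9] F [ 1.   1.8 -3.3] gap 0.224 q [ 0.52  0.64 -1.21  1.9   0.68  1.09  0.67]
w15 npix 17 pca mm 6.18 ctr mm 6.71 mean [493.7 182.2] maxr 17.4 px [381. 276.]
[(-165, 61.3), (-161, 61.8), (-156, 62.3), (-152, 62.7), (-149, 63.0), (-144, 63.4), (-140, 63.6), (-137, 63.6), (-133, 63.6), (-129, 63.5), (-124, 63.2), (-121, 63.0), (-115, 62.4), (-113, 62.3), (-109, 61.8), (-104, 61.3), (-102, 61.0)]
```

Call:
jog_arm --pt "0.63 -0.13 0.45" --pt "0 0 0" --twist '[0,0]' --grip '[15,15]'

```text
time: 18.8
position: [494.7, 131.7, 96.5]
tcp_rot: [-0.03, 1.0, -0.0, -0.0]
force: [2.5, 3.4, -3.8]
finger_gap: 0.221
finger_force: 12.0
```

```bash
python3 -c "
from h import *
look('w16')"
```

```text
t 18.8 x'y'z [501.8 101.3  96.5] F [ 2.5  3.4 -3.8] gap 0.221 q [ 0.53  0.64 -1.21  1.92  0.68  1.08  0.66]
no hand [384.87031031 289.13858224] 0
[(-159, 61.0), (-154, 61.5), (-152, 61.7), (-149, 62.1), (-142, 62.7), (-139, 63.1), (-137, 63.3), (-133, 63.4), (-124, 63.6), (-121, 63.6), (-117, 63.3), (-113, 63.0), (-112, 62.9), (-109, 62.6)]
```

Call:
jog_arm --pt "0.61 -0.27 0.42" --pt "0 0 0" --twist '[0,0]' --grip '[15,15]'

```text
time: 19.02
position: [488.5, 128.3, 92.1]
tcp_rot: [-0.03, 1.0, -0.0, -0.001]
force: [1.6, 1.9, -4.4]
finger_gap: 0.219
finger_force: 12.0
```

```bash
python3 -c "
from h import *
look('w17')"
```

```text
t 19.02 x'y'z [495.4  98.2  92.1] F [ 1.6  1.9 -4.4] gap 0.219 q [ 0.53  0.63 -1.21  1.94  0.68  1.07  0.66]
no hand [391.78831678 302.8793875 ] 0
[(-145, 61.3), (-144, 61.5), (-139, 62.0), (-135, 62.5), (-132, 62.7), (-121, 63.6)]
```

Call:
jog_arm --pt "0.55 -0.39 0.39" --pt "0 0 0" --twist '[0,0]' --grip '[15,15]'

```text
time: 19.23
position: [483.3, 123.8, 88.2]
tcp_rot: [-0.03, 1.0, -0.0, -0.001]
force: [1.8, 1.2, -2.8]
finger_gap: 0.22
finger_force: 12.0
```

```bash
python3 -c "
from h import *
look('w18')"
```

```text
t 19.23 x'y'z [490.   94.2  88.2] F [ 1.8  1.2 -2.8] gap 0.22 q [ 0.55  0.63 -1.21  1.95  0.69  1.06  0.66]
no hand [400.31815704 314.72075404] 0
[(-137, 61.1), (-132, 61.7)]
```

```bash
cat >> h.py <<'E'
def tdial(f,cam='top'):
    c=c2(cam);im=cv2.imread(f'pics/{f}.png').astype(float)
    p=c[0]@(c[1]@np.r_[DC,1])[:3];p=p[:2]/p[2];x,y=p.round().astype(int)
    b=im[y-11:y+12,x-11:x+12];vv,uu=np.mgrid[y-11:y+12,x-11:x+12]
    red=b[...,2]-b[...,:2].mean(2);bri=b[...,:2].mean(2)
    base=np.median(red);w=np.clip(red-base-15,0,None)
    fm=(b.max(2)>150)&(np.hypot(uu-p[0],vv-p[1])<11); 
    ctr=np.array([uu[fm].mean(),vv[fm].mean()])
    w*=np.hypot(uu-p[0],vv-p[1])<9
    m=np.array([(w*uu).sum(),(w*vv).sum()])/w.sum()
    A=ray(c,m,N,-220);B=ray(c,ctr,N,-220);Pp=ray(c,p,N,-220);d=A-B;e=A-DC
    f_=lambda d:round((np.degrees(np.arctan2(-(d@Y),d@U))%360)/30,2)
    print(f,'w',w.sum().round(),'face',ctr.round(1),'model',p.round(1),'mm by face',f_(d),'by model',f_(e),'len',round(np.hypot(d@U,d@Y),1))
E
python3 -c "
from h import *
snap('t18','top');snap('s18','scene')
for f in('t7','t10','t18'): tdial(f)
for f in('s10','s18'): tdial(f,'scene')
"
```

```text
t 19.28 x'y'z [490.   94.1  88.3] F [ 1.2 -0.5 -4.9] gap 0.223 q [ 0.55  0.63 -1.21  1.95  0.69  1.06  0.66]
t 19.33 x'y'z [490.   94.2  88.3] F [ 0.1  0.5 -4.1] gap 0.222 q [ 0.55  0.63 -1.21  1.95  0.69  1.06  0.66]
t7 w 280.0 face [220.6 190. ] model [221.  187.4] mm by face 0.78 by model 1.83 len 11.9
t10 w 190.0 face [220.4 188. ] model [221.  187.4] mm by face 1.96 by model 2.15 len 9.3
t18 w 0.0 face [217.7 187.3] model [221.  187.4] mm by face nan by model nan len nan
s10 w 144.0 face [232.1 180.2] model [232.1 180.7] mm by face 8.58 by model 9.46 len 1.6
s18 w 1464.0 face [233.3 177.7] model [232.1 180.7] mm by face 0.55 by model 11.65 len 5.0h.py:74: RuntimeWarning: invalid value encountered in divide
  m=np.array([(w*uu).sum(),(w*vv).sum()])/w.sum()
```

```bash
python3 -c "
from h import *
T,S=c2('top'),c2('scene')
for t,s in (((474,241),(494,265)),((684,310),(668,501))):
  print(tri([(*T,np.array(t)*.64),(*S,np.array(s)*.64)]))
z=np.array([0,0,1.])
for p in((455,290),(662,342)): print(ray(T,np.array(p)*.64,z,0).round())
for p in((445,385),(520,500)): print('s',ray(S,np.array(p)*.64,z,0).round())
for p in((160,460),(165,330),(70,335)): print('w',ray(cw('w1.npy'),np.array(p)*.64,z,0).round(),ray(cw('w1.npy'),np.array(p)*.64,z,150).round())
"
```

```text
(array([606.56813997, -30.36005518, 277.93270684]), array([1.3, 2.5]))
(array([ 504.85597728, -399.20524264,  288.76241572]), array([0. , 0.1]))
[581. -15.   0.]
[ 504. -463.    0.]
s [563.  -2.   0.]
s [ 522. -237.    0.]
w [692. -42.   0.] [595.  29. 150.]
w [561. -30.   0.] [507.  37. 150.]
w [ 570. -115.    0.] [513. -20. 150.]
```

Call:
jog_arm --pt "0.5 -0.51 0.34" --pt "0.41 -0.6 0.29" --pt "0.32 -0.68 0.23" --pt "0.22 -0.74 0.15" --pt "0.11 -0.77 0.08" --pt "0.0 -0.78 0.0" --pt "-0.11 -0.77 -0.08" --pt "0 0 0" --twist '[0,0,0,0,0,0,0,0]' --grip '[15,15,15,15,15,15,15,15]'

```text
time: 20.05
position: [473.3, 74.0, 78.8]
tcp_rot: [-0.03, 1.0, -0.0, 0.0]
force: [3.9, -1.9, -0.4]
finger_gap: 0.221
finger_force: 12.0
```

```bash
python3 -c "
from h import *
look('w19')"
```

```text
t 20.05 x'y'z [476.9  45.   78.8] F [ 3.9 -1.9 -0.4] gap 0.221 q [ 0.67  0.62 -1.23  2.01  0.7   1.02  0.73]
w19 npix 168 pca mm 1.72 ctr mm 1.06 mean [509.2 179.3] maxr 16.2 px [491. 344.]
[(148, 63.3), (151, 64.0), (155, 64.7), (159, 65.4), (161, 65.8), (164, 66.1), (166, 66.3), (167, 63.9), (168, 65.9)]
```

Call:
jog_arm --pt "-0.22 -0.74 -0.15" --pt "-0.32 -0.68 -0.23" --pt "-0.41 -0.6 -0.29" --pt "-0.5 -0.51 -0.34" --pt "0 0 0" --twist '[0,0,0,0,0]' --grip '[15,15,15,15,15]'

```text
time: 20.52
position: [489.4, 50.8, 89.0]
tcp_rot: [-0.03, 1.0, 0.0, 0.0]
force: [4.6, 0.4, -1.4]
finger_gap: 0.222
finger_force: 12.0
```

```bash
python3 -c "
from h import *
look('w20')"
```

```text
t 20.52 x'y'z [491.6  20.9  89. ] F [ 4.6  0.4 -1.4] gap 0.222 q [ 0.71  0.63 -1.23  1.97  0.69  1.05  0.8 ]
no hand [524.29931645 310.90966781] 0
[(-173, 62.7), (-162, 65.2), (-159, 65.9), (-155, 66.5), (-151, 66.7), (-149, 66.9), (-145, 66.9), (-143, 66.8), (-134, 66.0), (-131, 65.7), (-130, 65.3), (-129, 64.4)]
```

Call:
jog_arm --pt "-0.55 -0.39 -0.39" --pt "-0.61 -0.27 -0.42" --pt "-0.63 -0.13 -0.45" --pt "-0.64 0.0 -0.44" --pt "0 0 0" --twist '[0,0,0,0,0]' --grip '[15,15,15,15,15]'

```text
time: 20.98
position: [513.8, 44.8, 105.9]
tcp_rot: [-0.03, 1.0, 0.0, -0.0]
force: [4.9, 1.0, -4.8]
finger_gap: 0.219
finger_force: 12.0
```

```bash
python3 -c "
from h import *
look('w21')"
```

```text
t 20.98 x'y'z [515.6  13.4 105.9] F [ 4.9  1.  -4.8] gap 0.219 q [ 0.71  0.64 -1.23  1.9   0.68  1.11  0.84]
no hand [523.84534866 260.82371628] 0
[(-145, 61.0), (-139, 62.0), (-136, 62.7), (-131, 63.7), (-128, 64.4), (-119, 66.2), (-116, 66.7), (-114, 66.9), (-113, 66.4)]
```

Call:
jog_arm --pt "-0.63 0.13 -0.45" --pt "-0.61 0.27 -0.42" --pt "0 0 0" --pt "0 0 0" --pt "0 0 0" --pt "0 0 -0.5" --pt "0 0 -0.5" --pt "0 0 0" --twist '[0,0,0,0,0,0,0,0]' --grip '[15,15,15,40,40,40,40,40]'

```text
time: 21.7
position: [526.0, 49.5, 125.9]
tcp_rot: [-0.03, 1.0, -0.0, 0.001]
force: [-0.3, 1.1, 0.7]
finger_gap: 0.404
finger_force: 0.0
```

Call:
jog_arm --pt "-0.2 0.4 0" --pt "-0.2 0.4 0" --pt "-0.2 0.4 -0.3" --pt "-0.2 0.4 -0.4" --pt "0 0.4 0" --pt "0 0.4 0" --pt "0 0.4 0" --pt "0 0.4 0" --pt "0 0.4 0" --pt "0 0.4 0" --pt "0 0.4 0" --pt "0 0.4 0" --pt "0 0 0" --twist '[0,0,0,0,0,0,0,0,0,0,0,0,0]' --grip '[40,40,40,40,40,40,40,40,40,40,40,40,40]'

```text
time: 22.78
position: [530.2, 99.3, 131.6]
tcp_rot: [-0.031, 1.0, 0.001, -0.0]
force: [-0.8, -1.7, -1.7]
finger_gap: 0.4
finger_force: 0.6
```

```bash
python3 -c "
from h import *
look('w22')"
```

```text
t 22.78 x'y'z [535.3  66.8 131.6] F [-0.8 -1.7 -1.7] gap 0.4 q [ 0.59  0.64 -1.23  1.82  0.66  1.17  0.78]
w22 npix 104 pca mm 8.46 ctr mm 2.52 mean [505.1 177.8] maxr 16.6 px [422. 217.]
[(-65, 61.2), (100, 61.3), (103, 61.6), (106, 61.9), (110, 62.3), (117, 63.0), (120, 63.4), (123, 63.4), (134, 63.1), (141, 62.4), (149, 61.7)]
```

Call:
jog_arm --pt "-0.1 0.4 0" --pt "-0.05 0.4 0.1" --pt "0 0.4 0.1" --pt "0 0.4 0.1" --pt "0 0.4 0.2" --pt "0 0.4 0.2" --pt "0 0.4 0.2" --pt "0 0.3 0.1" --pt "0 0 0" --pt "0 -0.8 0" --pt "-0.15 0 0" --pt "0 0 0" --pt "0 0 0" --pt "0 0 0" --pt "0 0 0" --twist '[0,0,0,0,0,0,0,0,0,0,0,0,0,0,0]' --grip '[40,40,40,40,40,40,40,40,40,40,40,15,15,15,15]' --grip_force 12

```text
time: 24.08
position: [532.4, 121.6, 121.7]
tcp_rot: [-0.031, 1.0, 0.001, 0.0]
force: [0.1, 2.3, -1.0]
finger_gap: 0.215
finger_force: 12.0
```

```bash
python3 -c "
from h import *
look('w23');rows(45,111.5,9.5)"
```

```text
t 24.08 x'y'z [538.8  88.9 121.7] F [ 0.1  2.3 -1. ] gap 0.215 q [ 0.53  0.66 -1.21  1.81  0.67  1.16  0.73]
w23 npix 122 pca mm 1.61 ctr mm 1.4 mean [507.1 177.9] maxr 17.5 px [396. 217.]
[(-179, 63.2), (-174, 62.7), (-167, 62.2), (-163, 61.6), (-160, 61.2), (139, 61.1), (144, 61.6), (148, 62.0), (152, 62.3), (159, 63.1), (163, 63.2), (169, 63.5), (174, 63.5)]
7 [[0.47, 0.48, 0.32], [0.52, 0.38, 0.37], [0.57, 0.27, 0.4], [0.6, 0.16, 0.42], [0.61, 0.03, 0.42], [0.61, -0.1, 0.43], [0.58, -0.21, 0.41]]
```

Call:
jog_arm --pt "0.13 0.17 0.09" --pt "0.47 0.48 0.32" --pt "0.52 0.38 0.37" --pt "0.57 0.27 0.4" --pt "0.6 0.16 0.42" --pt "0.61 0.03 0.42" --pt "0.61 -0.1 0.43" --pt "0.58 -0.21 0.41" --pt "0 0 0" --pt "0 0 0" --pt "0 0 0" --pt "0 0 0" --pt "0 0 -1" --pt "0 0 -2" --pt "0 0 -3" --pt "0 0 -3" --pt "0 0 -2" --pt "0 0 0" --pt "0 0 0" --twist '[0,0,0,0,0,0,0,0,0,0,0,0,0,0,0,0,0,0,0]' --grip '[15,15,15,15,15,15,15,15,15,40,40,40,40,40,40,40,40,40,40]'

```text
time: 25.72
position: [491.0, 130.4, 204.0]
tcp_rot: [-0.03, 1.0, 0.0, 0.001]
force: [-0.7, 0.7, -0.4]
finger_gap: 0.404
finger_force: 0.0
```

```bash
python3 -c "
from h import *
look('w24')
print(prof('w24',262))"
```

```text
t 25.72 x'y'z [498.1 100.3 204. ] F [-0.7  0.7 -0.4] gap 0.404 q [ 0.63  0.52 -1.34  1.8   0.54  1.25  0.78]
w24 npix 31 pca mm 8.54 ctr mm 8.33 mean [503.8 181.2] maxr 10.0 px [343. 229.]
[(-146, 61.5), (-142, 61.9), (-137, 62.5), (-134, 62.9), (-125, 63.7), (-121, 63.6), (-114, 63.6), (-109, 63.4), (-103, 63.0), (-100, 62.7), (-94, 62.3), (-84, 61.2)]
[(-173, 60.3), (-168, 60.2), (-156, 60.7), (-153, 60.9), (-146, 61.5), (-142, 61.9), (-137, 62.5), (-134, 62.9), (-125, 63.7), (-121, 63.6), (-114, 63.6), (-109, 63.4), (-103, 63.0), (-100, 62.7), (-94, 62.3), (-84, 61.2), (-77, 60.7), (-68, 60.5), (-41, 32.8), (139, 42.8), (145, 57.2), (147, 59.8), (150, 60.1), (158, 60.0), (164, 60.1), (168, 60.2), (176, 60.1)]
```

Call:
jog_arm --pt "-0.8 3.5 0" --pt "-0.8 3.5 0" --pt "-0.8 3.5 0" --pt "-0.8 3.5 0" --pt "0 0 0" --pt "0 0 0" --twist '[0,0,0,0,0,0]' --grip '[40,40,40,40,40,40]'

```text
time: 26.27
position: [512.2, 274.4, 201.5]
tcp_rot: [-0.033, 0.999, 0.0, -0.001]
force: [0.4, -0.7, 0.2]
finger_gap: 0.402
finger_force: 0.0
```

```bash
python3 -c "
from h import *
snap('w25');dial('w25');dial('w4')
P=np.array(prof('w25',285));print(P.tolist())
# lobe fit: centre from contours
from scipy.optimize import least_squares
def fit(f,v,pl,ph):
  P=np.array(prof(f,v));P=P[(P[:,1]>59)&(P[:,1]<69)];a,r=P.T
  def mod(p):
    b=lambda c,h:(lambda d:np.where(abs(d)<50,h/2*(1+np.cos(np.radians(3.6*d))),0))((a-c+180)%360-180)
    return 60+p[0]+p[3]*np.cos(np.radians(a))+p[4]*np.sin(np.radians(a))+b(p[1],p[5])+b(p[1]+150,p[2])-r
  s=least_squares(mod,[0,ph,3.5,0,0,7],loss='soft_l1',f_scale=.3);print(f,'high at',s.x[1].round(2),s.x.round(2),len(a))
fit('w4',285,125,-24.5);fit('w1',262,125,-24.5);fit('w25',285,-120,90)
fit('w24',262,-120,90)
"
```

```text
t 26.27 x'y'z [528.  242.7 201.5] F [ 0.4 -0.7  0.2] gap 0.402 q [ 0.24  0.62 -1.22  1.64  0.59  1.32  0.56]
w25 npix 34 pca mm 8.57 ctr mm 7.88 mean [503.  178.6] maxr 9.0 px [183. 198.]
w4 npix 34 pca mm 2.46 ctr mm 2.73 mean [503.5 176.2] maxr 18.3 px [187. 190.]
[[-179.0, 59.7], [-171.0, 60.3], [-165.0, 60.5], [-155.0, 61.0], [-152.0, 61.2], [-143.0, 62.1], [-139.0, 62.5], [-135.0, 62.8], [-132.0, 63.0], [-27.0, 60.4], [-19.0, 60.4], [-14.0, 60.4], [-10.0, 60.4], [-6.0, 60.5], [0.0, 60.9], [7.0, 61.5], [12.0, 61.5], [16.0, 61.7], [23.0, 61.7], [26.0, 61.4], [37.0, 60.1], [44.0, 60.3], [56.0, 61.6], [67.0, 64.2], [71.0, 64.9], [73.0, 65.4], [80.0, 66.2], [84.0, 66.7], [91.0, 67.3], [102.0, 66.2], [107.0, 65.1], [109.0, 64.6], [119.0, 62.2], [137.0, 60.1], [138.0, 60.1], [145.0, 60.1], [148.0, 60.1], [157.0, 60.1], [163.0, 60.0]]
w4 high at -22.16 [  0.56 -22.16   3.76   0.6   -0.56   5.93] 44
w1 high at -23.55 [ 2.900e-01 -2.355e+01  3.260e+00  3.000e-02 -2.000e-02  8.630e+00] 32
w25 high at 89.88 [ 0.39 89.88  3.17  0.28 -0.16  6.72] 39
w24 high at 92.4 [ 0.15 92.4   3.23 -0.   -0.31  7.  ] 24
```

```bash
python3 -c "
from h import *
snap('w26');dial('w26');print(arm.finish_job())"
```

```text
t 26.32 x'y'z [528.6 240.6 201.5] F [-0.5 -0.2  0.1] gap 0.405 q [ 0.24  0.62 -1.22  1.64  0.59  1.32  0.56]
w26 npix 36 pca mm 8.56 ctr mm 8.08 mean [502.8 178.6] maxr 9.5 px [186. 198.]
the job is handed in; nothing more can be done
None
```

I pushed the indicator home, cranked the cam through about 1.3 turns, left its higher lobe under the plunger with the dial at about 8.6 mm, let go of everything, never went near the tray or the screwdriver, and handed the job in at 26 s. The dial was hidden for part of the turn, so the peak comes from dial readings together with the cam's outline in the pictures, good to about 1.5 degrees.

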